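# Close the parts jars for the night

### The arm

A 7-joint arm with a two-finger parallel gripper is mounted at the origin on the work surface. World frame = base frame: x ahead of the robot, y to its left, z up, the work surface at z = 0. Lengths are in m, angles in rad, forces in N, time in s.
With the tool pointing down it reaches from about 0.4 to 0.85 m from the base axis. Payload 4.5 kg.
Tool frame: the origin (TCP) lies midway between the tips of the shut fingers; the grasp point (between the pads) lies 19 mm behind it; z points along the fingers, y is the line along which they close (so a half turn about z gives the same grasp; the last joint's range is limited). The gripper opens to 85 mm and grips with 20 to 120 N. Pads are 22 mm wide; open, the fingers measure 114 mm over their backs; the gripper's body (76 mm by 85 mm) begins 54 mm behind the grasp point. The pads swing forward as they close: fully open they stand 13 mm farther back than shut.
Start: joints at [0.034, 0.689, -0.195, 1.565, 0.157, 0.902, -0.215], TCP at [0.625, 0, 0.231] pointing down, gripper open.
Joint ranges: [-3.01, 3.01], [-0.46, 2.08], [-1.47, 1.51], [0.13, 2.56], [-1, 4.14], [0.04, 2.09], [-2.66, 2.66]. Speed limits (rad/s): [2.57, 2.57, 3.14, 3.14, 3.14, 3.14, 3.14].

### API

Orientations are given as a unit quaternion [w, x, y, z].
In Python, from station import manip gives the robot as it stands.
- The arm moves only by the tool play_rows, never from a script. Its argument "motion" is a list of rows, each an object with "fingers": the gripper command: -1 is shut, 1 is fully open, values between are in proportion; "dp": the shift along the tool's x, y, z in mm, a list of three; "turn": the turn, a rotation vector about the tool's x, y, z in degrees, a list of three. A call has 1 to 5 rows; each row shifts and turns the commanded pose from where the row before left it, along the tool's axes as they then stand; what a row does not reach is not made up. A row lasts 1/12 s, in which the tool goes at most 41.7 mm and 7.16 degrees, less where a joint would pass 70% of its speed; a pose out of reach is approached as far as the arm can. A call is refused whole if a number of a shift passes 41.7 or a number of a turn 7.16, either way. A call with a gripper value outside its range is refused whole. The fingers move at their own pace and stop on an object; "grip_force" is the grip in N (left out, the last holds). Time passes only in rows, so rows that do not move let the fingers close. It gives the time, the measured TCP pose, the force, the opening and the grip force at its end, in the units of the state.
- manip.get_obs(): the state, without advancing time (a new reading comes with each control period).
- manip.snapshot(name): name is "scene" or "side" or "wrist"; returns (picture, depth): 384x512x3 uint8, red, green, blue; 384x512 float32, m along the optical axis (not along the pixel's ray), 0 where there is no reading.
- manip.camera_info(name): a dict with "fx", "fy", "cx", "cy" (pixels), "cam_to_world" (4x4, takes a point from camera to world coordinates). Camera axes: x right, y down, z forward; pixel columns grow to the right and rows downward; lengths in m; the calibration is good to about 2 mm. The wrist camera is an equidistant fisheye: a pixel r from the principal point sees the ray r / f radians off the axis. A picture is of the moment at which its call begins: read the wrist's pose just before it. camera_info takes no time and is no camera call; for the wrist camera it gives the pose at the moment of the call.
- manip.job_done(): hands the job in; it is judged then, once.
The state is a dict: "t": time; "joint_positions": joint angles; "qd": joint speeds; "joint_efforts": joint torques, N m; "ee_pos": TCP position; "eef_rot": TCP orientation; "contact_force": force on the tool from outside, world axes, zero at the start; "ft_torque": the same for the moment, N m; "width": opening from 0.0 (shut) to 1.0 (fully open); "finger_force": force on a finger pad.
Only numpy, scipy, OpenCV 4.12 (cv2) and the standard library are available. Lean on these libraries where they do the work, as an engineer would, in place of code of your own. Each camera call takes 0.05 s, during which the arm holds its last target. There are 200 camera calls.

### The job

Close every parts jar on the watchmaker's bench: take the lids one by one off the tops of their piles, try each on the open jars until you find the one over which it drops fully home, and leave it there. Lay each lid that fits no jar flat and right way up on the green mat (a second one on top of another is fine). Leave the jars standing and do not knock over or push away the other things on the bench.

Things in the scene. Friction and masses are not known exactly. Their poses are not given: they have to be found in the camera images.
- jar_1: round open aluminium parts jar, upright and loose, 0.6 kg, 80 mm tall; tube 48 mm outside and 42 mm inside (wall 3 mm, mouth 24 mm deep), on a heavy foot 72 mm across and 12 mm high. Origin: centre of the underside; z up to the mouth. May be absent. The jars differ by 6 mm steps in diameter and stand in any order.
- jar_2: round open aluminium parts jar, upright and loose, 0.6 kg, 80 mm tall; tube 36 mm outside and 30 mm inside (wall 3 mm, mouth 24 mm deep), on a heavy foot 72 mm across and 12 mm high. Origin: centre of the underside; z up to the mouth. May be absent. The jars differ by 6 mm steps in diameter and stand in any order.
- jar_3: round open aluminium parts jar, upright and loose, 0.6 kg, 80 mm tall; tube 54 mm outside and 48 mm inside (wall 3 mm, mouth 24 mm deep), on a heavy foot 72 mm across and 12 mm high. Origin: centre of the underside; z up to the mouth. May be absent. The jars differ by 6 mm steps in diameter and stand in any order.
- jar_4: round open aluminium parts jar, upright and loose, 0.6 kg, 80 mm tall; tube 42 mm outside and 36 mm inside (wall 3 mm, mouth 24 mm deep), on a heavy foot 72 mm across and 12 mm high. Origin: centre of the underside; z up to the mouth. May be absent. The jars differ by 6 mm steps in diameter and stand in any order.
- lid_a: white plastic lid, 63 mm across, 26 high, 70 g, flat top, held by its sides; all lids look alike. Origin: centre of underside, z up. Ring groove below, 12 mm deep, 6.5 wide, takes the 3 mm wall of at most ONE jar (play about 1.5 mm each side), found by trying. Home: its origin is 68 mm above the jar's; on other jars it perches at 80. In a pile, keep fingertips above the lid beneath.
- lid_b: white plastic lid, 63 mm across, 26 high, 70 g, flat top, held by its sides; all lids look alike. Origin: centre of underside, z up. Ring groove below, 12 mm deep, 6.5 wide, takes the 3 mm wall of at most ONE jar (play about 1.5 mm each side), found by trying. Home: its origin is 68 mm above the jar's; on other jars it perches at 80. In a pile, keep fingertips above the lid beneath.
- lid_c: white plastic lid, 63 mm across, 26 high, 70 g, flat top, held by its sides; all lids look alike. Origin: centre of underside, z up. Ring groove below, 12 mm deep, 6.5 wide, takes the 3 mm wall of at most ONE jar (play about 1.5 mm each side), found by trying. Home: its origin is 68 mm above the jar's; on other jars it perches at 80. In a pile, keep fingertips above the lid beneath.
- lid_d: white plastic lid, 63 mm across, 26 high, 70 g, flat top, held by its sides; all lids look alike. Origin: centre of underside, z up. Ring groove below, 12 mm deep, 6.5 wide, takes the 3 mm wall of at most ONE jar (play about 1.5 mm each side), found by trying. Home: its origin is 68 mm above the jar's; on other jars it perches at 80. In a pile, keep fingertips above the lid beneath.
- lid_e: white plastic lid, 63 mm across, 26 high, 70 g, flat top, held by its sides; all lids look alike. Origin: centre of underside, z up. Ring groove below, 12 mm deep, 6.5 wide, takes the 3 mm wall of at most ONE jar (play about 1.5 mm each side), found by trying. Home: its origin is 68 mm above the jar's; on other jars it perches at 80. In a pile, keep fingertips above the lid beneath.
- lid_f: white plastic lid, 63 mm across, 26 high, 70 g, flat top, held by its sides; all lids look alike. Origin: centre of underside, z up. Ring groove below, 12 mm deep, 6.5 wide, takes the 3 mm wall of at most ONE jar (play about 1.5 mm each side), found by trying. Home: its origin is 68 mm above the jar's; on other jars it perches at 80. In a pile, keep fingertips above the lid beneath.
- board: dark wooden board fixed to the bench, 220 x 120 mm, 10 mm thick, at the robot's left or right. On it stand two piles of three lids each, 55 mm either side of its centre along its long axis x. Origin: centre of the underside, z up.
- mat: thin green bench mat fixed to the bench, 220 mm (its x) by 130 mm (its y), 4 mm thick, on the other side from the board. Origin: centre of the underside, z up.
- loupe: black eye loupe, 36 mm across, 28 mm tall, standing among the jars. A bystander. Origin: underside, centre.
- blower: red rubber blower, 60 mm across, 105 mm tall, behind the jars. A bystander. Origin: underside, centre.
- tin: flat black round tin, 72 mm across, 30 mm tall. A bystander. Origin: underside, centre.
- holder: brass movement holder, 60 mm across, 30 mm tall. A bystander. Origin: underside, centre.
- driver: screwdriver lying flat, 130 mm long. A bystander. Origin: underside.
- brush: brush lying flat, 150 mm long, near the robot. A bystander. Origin: underside.
- dish: shallow glass dish, 80 mm across, 25 mm tall, near the robot. A bystander. Origin: underside, centre.
Not all that is in view belongs to the job. Leave any blue look-alike of the lid_d alone.

How it is judged:
At the end, for the whole second after the job is handed in: Each jar present is upright and carries its own lid fully home (lid origin 62 to 72 mm above the jar's, within 4 mm of its axis). Each other lid lies right way up on the mat, its centre over it and under 70 mm above the mat's underside. Lids tilted under 0.06 rad (horizontal distance between lid_a and jar_2 below 0.004 m and z of lid_a in the frame of jar_2 between 0.062 and 0.072 m and angle between each of lid_a, lid_c, lid_d, lid_f, lid_b, lid_e, jar_1, jar_2, jar_3, jar_4's own z axis and vertical below 0.06 rad and horizontal distance between lid_c and jar_4 below 0.004 m and z of lid_c in the frame of jar_4 between 0.062 and 0.072 m and horizontal distance between lid_d and jar_3 below 0.004 m and z of lid_d in the frame of jar_3 between 0.062 and 0.072 m and horizontal distance between lid_f and jar_1 below 0.004 m and z of lid_f in the frame of jar_1 between 0.062 and 0.072 m and ((horizontal distance between lid_a and jar_2 below 0.004 m and z of lid_a in the frame of jar_2 between 0.062 and 0.072 m and angle between lid_a's own z axis and vertical below 0.06 rad) or (x of lid_a in the frame of mat between -0.11 and 0.11 m and y of lid_a in the frame of mat between -0.065 and 0.065 m and z of lid_a in the frame of mat below 0.07 m and angle between lid_a's own z axis and vertical below 0.06 rad)) and ((horizontal distance between lid_c and jar_4 below 0.004 m and z of lid_c in the frame of jar_4 between 0.062 and 0.072 m and angle between lid_c's own z axis and vertical below 0.06 rad) or (x of lid_c in the frame of mat between -0.11 and 0.11 m and y of lid_c in the frame of mat between -0.065 and 0.065 m and z of lid_c in the frame of mat below 0.07 m and angle between lid_c's own z axis and vertical below 0.06 rad)) and ((horizontal distance between lid_d and jar_3 below 0.004 m and z of lid_d in the frame of jar_3 between 0.062 and 0.072 m and angle between lid_d's own z axis and vertical below 0.06 rad) or (x of lid_d in the frame of mat between -0.11 and 0.11 m and y of lid_d in the frame of mat between -0.065 and 0.065 m and z of lid_d in the frame of mat below 0.07 m and angle between lid_d's own z axis and vertical below 0.06 rad)) and ((horizontal distance between lid_f and jar_1 below 0.004 m and z of lid_f in the frame of jar_1 between 0.062 and 0.072 m and angle between lid_f's own z axis and vertical below 0.06 rad) or (x of lid_f in the frame of mat between -0.11 and 0.11 m and y of lid_f in the frame of mat between -0.065 and 0.065 m and z of lid_f in the frame of mat below 0.07 m and angle between lid_f's own z axis and vertical below 0.06 rad)) and x of lid_b in the frame of mat between -0.11 and 0.11 m and y of lid_b in the frame of mat between -0.065 and 0.065 m and z of each of lid_b, lid_e in the frame of mat below 0.07 m and x of lid_e in the frame of mat between -0.11 and 0.11 m and y of lid_e in the frame of mat between -0.065 and 0.065 m); the robot touches nothing.
It fails at once if a bystander is shoved more than 6 cm (distance of any of loupe, blower, tin, holder, driver, brush, dish from where it was at the start of the episode above 0.06 m).
It fails at once if a bystander is knocked over (angle between any of loupe, blower, tin, holder, dish's own z axis and vertical above 0.7 rad).
It fails at once if a jar is knocked over (angle between any of jar_1, jar_2, jar_3, jar_4's own z axis and vertical above 0.7 rad).
Of jar_1, jar_2, jar_3, jar_4 only 2 to 4 are there at a start; the rules pass over those that are not, and their reading is None.
At some moment in a run one of jar_1, jar_2, jar_3, jar_4 may be knocked a few centimetres aside while the robot is not near it.
It also fails if it takes over 210 s, if anything falls off the work surface, if the arm or the gripper's body presses on something with over 40 N, if the wrist force passes 120 N, or if a joint passes its speed limit or range.

## Working session

There is one attempt and no reset: what is moved stays moved. The work goes in short steps, Python scripts to look and compute and a tool call to move; the robot and the scene stay as the last step left them, time stands still between calls to the robot, and variables do not carry over. Pictures are saved under pics/ and viewed, at most 14 in all, crops included, and the job is handed in when it is done.

Besides the shell and the picture viewer there is one more tool, called as a command line: name --argument value ..., lists and objects as JSON in quotes. play_rows: Moves the arm, as the interface text tells. Its arguments: {"type":"object","properties":{"motion":{"type":"array","items":{"type":"object","properties":{"fingers":{"type":"number"},"dp":{"type":"array","items":{"type":"number"}},"turn":{"type":"array","items":{"type":"number"}}}}},"grip_force":{"type":"number"}},"required":["motion"]}

```bash
mkdir -p pics; cat > h.py <<'E'
import numpy as np, cv2
from station import manip
def snap(n,f=None):
    im,d=manip.snapshot(n)
    if f: cv2.imwrite('pics/'+f,im[:,:,::-1])
    return im,d,manip.camera_info(n)
def cloud(d,c):
    v,u=np.mgrid[:d.shape[0],:d.shape[1]]
    P=np.stack([(u-c['cx'])/c['fx']*d,(v-c['cy'])/c['fy']*d,d],-1)
    T=np.array(c['cam_to_world']);W=P@T[:3,:3].T+T[:3,3];W[d<=0]=np.nan
    return W
E
python3 - <<'E'
from h import *
a=snap('scene','s0.png');b=snap('side','d0.png')
cv2.imwrite('pics/both0.png',cv2.resize(np.vstack([a[0],b[0]])[:,:,::-1],None,fx=.78,fy=.78))
for s in (a,b):
    print(s[2]['fx'],np.round(s[2]['cam_to_world'],3).tolist())
o=manip.get_obs();print({k:np.round(v,3).tolist() for k,v in o.items()})
np.savez('s0.npz',a=a[0],ad=a[1],b=b[0],bd=b[1])
E
```

```text
448.4922501368556 [[-0.728, 0.39, -0.564, 1.296], [0.686, 0.396, -0.611, 0.794], [-0.015, -0.831, -0.556, 0.795], [0.0, 0.0, 0.0, 1.0]]
346.9654657320511 [[-0.959, -0.127, 0.255, 0.313], [-0.284, 0.463, -0.84, 0.862], [-0.011, -0.877, -0.48, 0.566], [0.0, 0.0, 0.0, 1.0]]
{'t': 0.1, 'joint_positions': [0.034, 0.69, -0.195, 1.566, 0.157, 0.902, -0.215], 'qd': [0.0, -0.002, 0.0, -0.003, -0.0, -0.0, 0.001], 'joint_efforts': [-0.003, -54.06, -1.271, -15.899, 0.009, 0.004, 0.0], 'ee_pos': [0.624, -0.0, 0.231], 'eef_rot': [-0.001, 0.707, 0.707, -0.001], 'contact_force': [0.586, -0.615, -0.328], 'ft_torque': [0.041, -0.047, 0.011], 'finger_force': 0.0, 'width': 1.001}
```

View pics/both0.png

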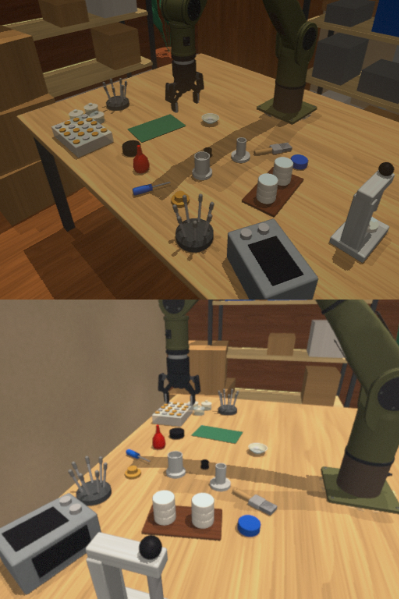

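```bash
cat > m.py <<'E'
from h import *
def circ(P):
    A=np.c_[2*P,np.ones(len(P))];s=np.linalg.lstsq(A,(P**2).sum(1),rcond=None)[0]
    return s[:2],np.sqrt(s[2]+s[:2]@s[:2])
E
python3 - <<'E'
from m import *
z=np.load('s0.npz')
for k,n in (('a','scene'),('b','side')):
    im=z[k];W=cloud(z[k+'d'],manip.camera_info(n));hsv=cv2.cvtColor(im,cv2.COLOR_RGB2HSV)
    H,S,V=[hsv[...,i].astype(int) for i in range(3)]
    X,Y,Z=W[...,0],W[...,1],W[...,2]
    reg=(X>.25)&(X<.95)&(abs(Y)<.55)
    low=reg&(Z>.006)&(Z<.15)
    print(n,'table z',np.nanmedian(Z[reg&(Z<.03)]))
    nc,l,st,_=cv2.connectedComponentsWithStats(low.astype(np.uint8))
    for i in range(1,nc):
        if st[i,4]>25:
            m=l==i;p=W[m];print(st[i],'min',np.round(p.min(0),3),'max',np.round(p.max(0),3),'rgb',np.median(im[m],0))
    g=reg&(H>35)&(H<90)&(S>80)&(Z<.03)
    nc,l,st,_=cv2.connectedComponentsWithStats(g.astype(np.uint8))
    i=1+st[1:,4].argmax();p=W[l==i];r=cv2.minAreaRect((p[:,:2]*1000).astype(np.float32));print('mat',r,np.median(p[:,2]))
E
```

```text
scene table z 0.0005455167925222382
[153 132  11   8  43] min [ 0.53  -0.55   0.007] max [ 0.574 -0.539  0.03 ] rgb [49. 40. 31.]
[  66  142   80   60 2829] min [ 0.668 -0.55   0.006] max [ 0.902 -0.324  0.061] rgb [127. 105.  73.]
[259 145  22  14 228] min [ 0.307 -0.205  0.006] max [ 0.385 -0.126  0.03 ] rgb [146. 137. 112.]
[213 147  15  12  36] min [ 0.444 -0.346  0.006] max [ 0.491 -0.257  0.009] rgb [59. 88. 57.]
[183 161  17  11  52] min [ 0.557 -0.33   0.006] max [ 0.612 -0.256  0.011] rgb [59.  90.  58.5]
[297 176  24  32 492] min [0.411 0.068 0.006] max [0.488 0.14  0.084] rgb [89. 83. 73.]
[157 180  35  42 828] min [ 0.688 -0.258  0.006] max [ 0.794 -0.071  0.108] rgb [88. 33. 20.]
[326 183  49  15 406] min [0.261 0.124 0.006] max [0.402 0.218 0.024] rgb [110.   97.   68.5]
[247 189  25  41 772] min [ 0.514 -0.009  0.006] max [0.661 0.11  0.083] rgb [88. 82. 72.]
[ 310  198   85   80 3344] min [0.3   0.234 0.006] max [0.632 0.384 0.091] rgb [86.  68.5 72. ]
[170 233  49  18 294] min [ 0.744 -0.01   0.006] max [0.869 0.043 0.03 ] rgb [47. 65. 89.]
[ 220  245   55   78 2448]
[... 1076 characters left out ...]
. 86. 83.]
[257 205  11  12 104] min [ 0.513 -0.004  0.006] max [0.544 0.026 0.029] rgb [29.5 28.  28. ]
[269 210  27  35 603] min [0.413 0.075 0.006] max [0.484 0.142 0.081] rgb [133. 129. 122.]
[160 213  21  16 246] min [0.742 0.102 0.006] max [0.8   0.16  0.032] rgb [198.  144.5  63. ]
[298 241  57  35 680] min [0.257 0.131 0.006] max [0.399 0.218 0.022] rgb [152.5 141.  123. ]
[ 181  245  104   64 4676] min [0.396 0.234 0.006] max [0.63  0.384 0.089] rgb [127. 101.  80.]
[304 276  30  28 651] min [0.299 0.255 0.006] max [0.361 0.318 0.029] rgb [ 39.  96. 194.]
mat ((542.7635498046875, -297.10186767578125), (134.09530639648438, 216.50454711914062), 82.28795623779297) 0.0028005389658230517
```

```bash
cat >> m.py <<'E'
from scipy.optimize import least_squares
def fit(P,c0,R=None,zr=(.02,.074),rad=.034):
    m=(P[...,2]>zr[0])&(P[...,2]<zr[1])&(np.hypot(P[...,0]-c0[0],P[...,1]-c0[1])<rad)
    p=P[m][:,:2]
    f=lambda s:np.hypot(p[:,0]-s[0],p[:,1]-s[1])-(s[2] if R is None else R)
    x0=list(c0)+([.022] if R is None else [])
    r=least_squares(f,x0,loss='soft_l1',f_scale=.001)
    return np.round(r.x*1000,1),len(p),round(float(np.median(abs(r.fun))*1000),2)
def top(P,c0,z,rad=.05):
    m=(abs(P[...,2]-z)<.005)&(np.hypot(P[...,0]-c0[0],P[...,1]-c0[1])<rad)
    p=(P[m][:,:2]*1000).astype(np.float32);(c,r)=cv2.minEnclosingCircle(p);return np.round(c,1),round(r,1),round(float(np.median(P[m][:,2])*1000),1),m.sum()
E
python3 - <<'E'
from m import *
z=np.load('s0.npz')
for k,n in (('a','scene'),('b','side')):
    W=cloud(z[k+'d'],manip.camera_info(n));print(n)
    for c in ((.449,.106),(.622,.08)):
        print('jar',fit(W,c),fit(W,c,zr=(.05,.074)),top(W,c,.08,.04))
    t=(W[...,2]>.084)&(W[...,2]<.095)&(W[...,0]<.64)&(W[...,0]>.35)&(W[...,1]>.2)&(W[...,1]<.42)
    nc,l,st,ce=cv2.connectedComponentsWithStats(t.astype(np.uint8))
    for i in range(1,nc):
        if st[i,4]>60:
            c=np.nanmean(W[l==i],0);print('lid',c,fit(W,c[:2],.0315,(.016,.084),.045),fit(W,c[:2],.0315,(.064,.084),.045),top(W,c[:2],.088))
E
```

```text
scene
jar (array([449.6, 103.7,  17. ]), 214, 1.11) (array([449.5, 103.8,  17. ]), 111, 1.06) (array([449.7, 103. ]), 20.3, 78.9, np.int64(53))
jar (array([624. ,  74.5,  25.2]), 409, 1.16) (array([623.9,  74.5,  25.1]), 241, 1.17) (array([622.9,  73.6]), 29.5, 79.3, np.int64(103))
lid [0.46245169 0.29954352 0.08764802] (array([459.2, 297.7]), 438, 1.01) (array([459.3, 297.8]), 152, 0.93) (array([461. , 298.4]), 32.8, 87.6, np.int64(295))
lid [0.57109101 0.31789327 0.08763445] (array([567.6, 315.8]), 535, 0.85) (array([567.7, 315.9]), 157, 0.87) (array([569. , 315.9]), 33.1, 87.6, np.int64(360))
side
jar (array([448.2, 105.6,  16.7]), 259, 0.73) (array([448.2, 105.6,  16.6]), 139, 0.82) (array([448.6, 104.5]), 19.4, 78.5, np.int64(62))
jar (array([622.3,  75.9,  25.4]), 388, 0.83) (array([622.2,  76.1,  25.4]), 224, 0.85) (array([624.9,  74.7]), 29.1, 77.8, np.int64(80))
lid [0.56673163 0.32067239 0.08694354] (array([568.2, 317. ]), 674, 0.54) (array([568.1, 317. ]), 200, 0.47) (array([567.1, 319.2]), 30.9, 87.0, np.int64(441))
lid [0.45861613 0.30262512 0.08704209] (array([459.6, 298.9]), 682, 0.54) (array([459.5, 298.9]), 206, 0.45) (array([459.4, 301. ]), 31.6, 87.0, np.int64(466))
```

```bash
python3 - <<'E'
from h import *
z=np.load('s0.npz');im=z['a']
cv2.imwrite('pics/crop1.png',cv2.resize(im[120:300,50:430],None,fx=2.1,fy=2.1)[:,:,::-1])
E
```

```text
(no output)
```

View pics/crop1.png

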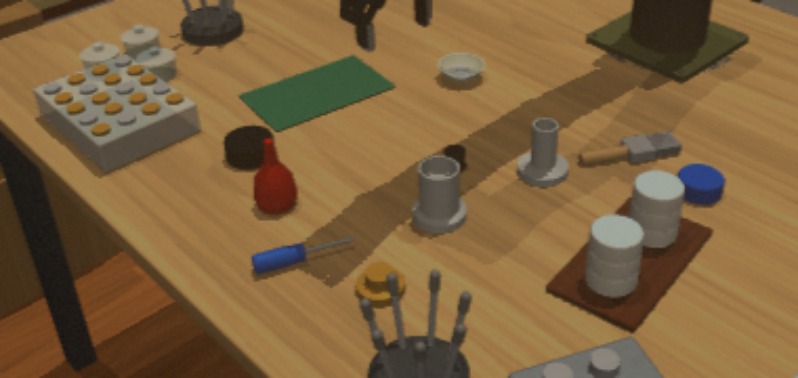

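play_rows --motion '[{"dp": [29.8, -16.5, 0], "fingers": 1}, {"dp": [29.8, -16.5, 0], "fingers": 1}, {"dp": [29.8, -16.5, 0], "fingers": 1}, {"dp": [29.8, -16.5, 0], "fingers": 1}, {"dp": [29.8, -16.5, 0], "fingers": 1}]' --grip_force 40

```text
$.motion[0]: bad value
```

play_rows --motion '[{"dp": [29.8, -16.5, 0], "fingers": 1}, {"dp": [29.8, -16.5, 0], "fingers": 1}, {"dp": [29.8, -16.5, 0], "fingers": 1}, {"dp": [29.8, -16.5, 0], "fingers": 1}, {"dp": [29.8, -16.5, 0], "fingers": 1}]'

```text
$.motion[0]: bad value
```

The crop shows the two white piles on the dark board at crop (656,205) and (613,255): these are the lids, as they stand on the board. The blue disc at (700,183) is the look-alike, and the white pots at (120,50) are scenery. There are two jars, at (440,190) and (543,150).

play_rows --motion '[{"dp": [29.8, -16.5, 0], "turn": [0, 0, 0], "fingers": 1}, {"dp": [29.8, -16.5, 0], "turn": [0, 0, 0], "fingers": 1}, {"dp": [29.8, -16.5, 0], "turn": [0, 0, 0], "fingers": 1}, {"dp": [29.8, -16.5, 0], "turn": [0, 0, 0], "fingers": 1}, {"dp": [29.8, -16.5, 0], "turn": [0, 0, 0], "fingers": 1}]' --grip_force 40

```text
t: 0.52
ee_pos: [0.5413, 0.1501, 0.231]
eef_rot: [-0.0, 0.707, 0.707, -0.0]
contact_force: [-0.5, 0.4, -1.0]
width: 0.999
finger_force: 0.0
```

play_rows --motion '[{"dp": [29.6, -16.4, 0], "turn": [0, 0, 0], "fingers": 1}, {"dp": [29.6, -16.4, 0], "turn": [0, 0, 0], "fingers": 1}, {"dp": [29.6, -16.4, 0], "turn": [0, 0, 0], "fingers": 1}, {"dp": [29.6, -16.4, 0], "turn": [0, 0, 0], "fingers": 1}, {"dp": [29.6, -16.4, 0], "turn": [0, 0, 0], "fingers": 1}]'

```text
t: 0.93
ee_pos: [0.4593, 0.2981, 0.231]
eef_rot: [-0.0, 0.707, 0.707, -0.0]
contact_force: [1.2, 0.5, 0.2]
width: 0.999
finger_force: 0.0
```

play_rows --motion '[{"dp": [0, 0, 40], "turn": [0, 0, 0], "fingers": 1}, {"dp": [0, 0, 40], "turn": [0, 0, 0], "fingers": 1}, {"dp": [0, 0, 40], "turn": [0, 0, 0], "fingers": 1}, {"dp": [0, 0, 26], "turn": [0, 0, 0], "fingers": 1}, {"dp": [0, 0, 26], "turn": [0, 0, 0], "fingers": 1}]'

```text
t: 1.35
ee_pos: [0.4596, 0.2965, 0.0571]
eef_rot: [-0.0, 0.707, 0.707, -0.001]
contact_force: [-0.5, 1.1, 0.4]
width: 1.001
finger_force: 0.0
```

play_rows --motion '[{"dp": [0, 0, 0], "turn": [0, 0, 0], "fingers": -1}, {"dp": [0, 0, 0], "turn": [0, 0, 0], "fingers": -1}, {"dp": [0, 0, 0], "turn": [0, 0, 0], "fingers": -1}, {"dp": [0, 0, 0], "turn": [0, 0, 0], "fingers": -1}, {"dp": [0, 0, 0], "turn": [0, 0, 0], "fingers": -1}]'

```text
t: 1.77
ee_pos: [0.4616, 0.2977, 0.061]
eef_rot: [0.0, 0.707, 0.707, 0.002]
contact_force: [0.1, 0.3, -0.3]
width: 0.721
finger_force: 43.5
```

play_rows --motion '[{"dp": [0, 0, -15], "turn": [0, 0, 0], "fingers": -1}, {"dp": [0, 0, -30], "turn": [0, 0, 0], "fingers": -1}, {"dp": [0, 0, -30], "turn": [0, 0, 0], "fingers": -1}, {"dp": [0, 0, -10], "turn": [0, 0, 0], "fingers": -1}, {"dp": [0, 0, 0], "turn": [0, 0, 0], "fingers": -1}]'

```text
t: 2.18
ee_pos: [0.4626, 0.2983, 0.1479]
eef_rot: [0.001, 0.707, 0.707, 0.004]
contact_force: [0.3, 0.4, -0.0]
width: 0.725
finger_force: 43.9
```

```bash
python3 - <<'E'
from m import *
o=manip.get_obs();print({k:np.round(o[k],4).tolist() for k in('ee_pos','eef_rot','contact_force','ft_torque','width')})
for n in('scene','side'):
    im,d,c=snap(n,n+'1.png');W=cloud(d,c)
    p=o['ee_pos']
    m=(np.hypot(W[...,0]-p[0],W[...,1]-p[1])<.05)&(W[...,2]>.1)
    z=W[m][:,2];print(np.histogram(z*1000,bins=range(100,260,6)))
    for a,b in((.142,.158),(.135,.165)):print(fit(W,p[:2],.0315,(a,b),.045),fit(W,p[:2],None,(a,b),.045))
    print('pile',fit(W,p[:2],.0315,(.016,.058),.045))
    r,cc=np.nonzero(m);v,u=int(r.mean()),int(cc.mean());cv2.imwrite(f'pics/{n}1c.png',cv2.resize(im[max(v-60,0):v+60,u-60:u+60],None,fx=3.3,fy=3.3)[:,:,::-1])
cv2.imwrite('pics/c1.png',np.hstack([cv2.imread(f'pics/{n}1c.png') for n in('scene','side')]))
E
```

```text
{'ee_pos': [0.4626, 0.2983, 0.1479], 'eef_rot': [0.0006, 0.7073, 0.7069, 0.0038], 'contact_force': [0.3181, 0.3672, -0.0088], 'ft_torque': [-0.0059, -0.022, 0.0079], 'width': 0.7247}
(array([  0,   0,   0,   0,   0,   0,   0,   0,   6,  40,  47,  49, 210,
        74,  34,  27,  30,  22,  16,  27,  40,  36,  34,  38,  42,  59]), array([100, 106, 112, 118, 124, 130, 136, 142, 148, 154, 160, 166, 172,
       178, 184, 190, 196, 202, 208, 214, 220, 226, 232, 238, 244, 250,
       256]))
(array([464.6, 298.1]), 27, 1.82) (array([453.9, 285.3,  47. ]), 27, 1.36)
(array([465.7, 297.8]), 85, 2.02) (array([454.4, 282.5,  49.3]), 85, 1.44)
pile (array([459.1, 297.7]), 242, 0.88)
(array([  0,   0,   0,   0,   0,   0,   0,   1,  39,  94, 108, 116, 469,
        44,  44,  37,  57,  93,  31,  65, 103,  85,  76,  99, 134, 173]), array([100, 106, 112, 118, 124, 130, 136, 142, 148, 154, 160, 166, 172,
       178, 184, 190, 196, 202, 208, 214, 220, 226, 232, 238, 244, 250,
       256]))
(array([461.1, 299.9]), 100, 0.75) (array([461.7, 295.4,  35.5]), 100, 1.15)
(array([461.1, 300. ]), 227, 0.78) (array([461.6, 293.6,  37.2]), 227, 1.27)
pile (array([459.6, 298.9]), 409, 0.54)
```

View pics/c1.png

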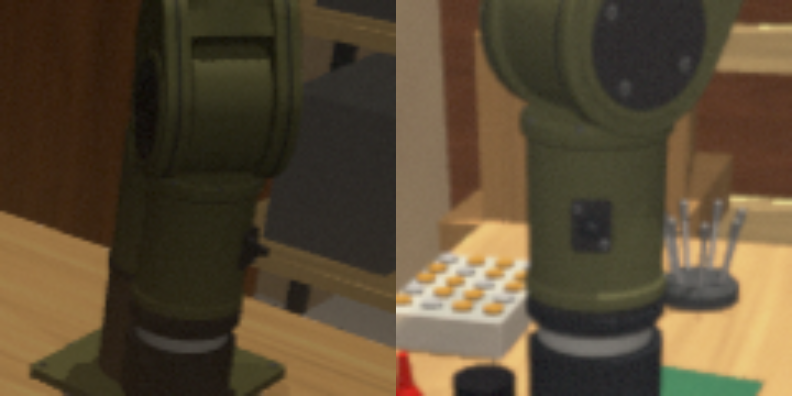

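play_rows --motion '[{"dp": [-32, -2.2, 0], "turn": [0, 0, 0], "fingers": -1}, {"dp": [-32, -2.2, 0], "turn": [0, 0, 0], "fingers": -1}, {"dp": [-32, -2.2, 0], "turn": [0, 0, 0], "fingers": -1}, {"dp": [-32, -2.2, 0], "turn": [0, 0, 0], "fingers": -1}, {"dp": [-32, -2.2, 0], "turn": [0, 0, 0], "fingers": -1}]'

```text
t: 2.7
ee_pos: [0.4481, 0.1353, 0.1429]
eef_rot: [-0.001, 0.707, 0.707, -0.001]
contact_force: [0.8, 0.9, -1.5]
width: 0.724
finger_force: 43.9
```

play_rows --motion '[{"dp": [-33.6, -2.6, 0], "turn": [0, 0, 0], "fingers": -1}, {"dp": [0, 0, 0], "turn": [0, 0, 0], "fingers": -1}, {"dp": [0, 0, 0], "turn": [0, 0, 0], "fingers": -1}, {"dp": [0, 0, 0], "turn": [0, 0, 0], "fingers": -1}]'

```text
t: 3.03
ee_pos: [0.4466, 0.1037, 0.1435]
eef_rot: [-0.001, 0.707, 0.707, -0.0]
contact_force: [0.1, 1.0, -0.8]
width: 0.722
finger_force: 43.9
```

```bash
cat > look.py <<'E'
from m import *
import sys
# args: jar x y ; measures held lid and jar in both cameras
o=manip.get_obs();p=np.array(o['ee_pos']);print({k:np.round(o[k],4).tolist() for k in('t','ee_pos','eef_rot','contact_force','ft_torque','width')})
J=[float(sys.argv[1]),float(sys.argv[2])]
zb=float(sys.argv[3]) if len(sys.argv)>3 else p[2]
for n in('scene','side'):
    im,d,c=snap(n,f'{n}_{o["t"]:.1f}.png');W=cloud(d,c)
    print(n,'lid',fit(W,p[:2],.0315,(zb+.004,zb+.024),.045),'jar',fit(W,J,None,(.02,min(.074,zb-.004)),.034))
E
python3 look.py .449 .1047
```

```text
{'t': 3.0333, 'ee_pos': [0.4466, 0.1037, 0.1435], 'eef_rot': [-0.0006, 0.7071, 0.7071, -0.0004], 'contact_force': [0.1499, 0.9765, -0.8016], 'ft_torque': [0.0526, -0.0353, -0.0033], 'width': 0.7218}
scene lid (array([448. , 103.9]), 127, 2.08) jar (array([449.3, 103.5,  16.9]), 215, 1.0)
side lid (array([446.4, 107. ]), 229, 0.89) jar (array([448.1, 105.7,  16.6]), 262, 0.84)
```

play_rows --motion '[{"dp": [0.3, 2.2, 20], "turn": [0, 0, 0], "fingers": -1}, {"dp": [0, 0, 20], "turn": [0, 0, 0], "fingers": -1}, {"dp": [0, 0, 18], "turn": [0, 0, 0], "fingers": -1}, {"dp": [0, 0, 0], "turn": [0, 0, 0], "fingers": -1}]'

```text
t: 3.47
ee_pos: [0.4476, 0.105, 0.0838]
eef_rot: [-0.001, 0.706, 0.708, -0.002]
contact_force: [-0.5, -0.3, 0.1]
width: 0.725
finger_force: 44.0
```

play_rows --motion '[{"dp": [0, 0, 2], "turn": [0, 0, 0], "fingers": -1}, {"dp": [0, 0, 2], "turn": [0, 0, 0], "fingers": -1}, {"dp": [0, 0, 2], "turn": [0, 0, 0], "fingers": -1}, {"dp": [0, 0, 2], "turn": [0, 0, 0], "fingers": -1}]'

```text
t: 3.8
ee_pos: [0.4497, 0.1041, 0.0789]
eef_rot: [0.0, 0.707, 0.707, 0.001]
contact_force: [-0.8, -0.8, -0.7]
width: 0.724
finger_force: 44.0
```

play_rows --motion '[{"dp": [0, 0, 1], "turn": [0, 0, 0], "fingers": -1}, {"dp": [0, 0, 1], "turn": [0, 0, 0], "fingers": -1}, {"dp": [0, 0, 0], "turn": [0, 0, 0], "fingers": -1}]'

```text
t: 4.05
ee_pos: [0.4494, 0.1039, 0.0769]
eef_rot: [0.0, 0.707, 0.707, 0.001]
contact_force: [-0.2, -0.2, 5.6]
width: 0.721
finger_force: 44.6
```

play_rows --motion '[{"dp": [0, 0, 1.5], "turn": [0, 0, 0], "fingers": -1}, {"dp": [1.5, 0, 0], "turn": [0, 0, 0], "fingers": -1}, {"dp": [0, 1.5, 0], "turn": [0, 0, 0], "fingers": -1}, {"dp": [-1.5, 0, 0], "turn": [0, 0, 0], "fingers": -1}]'

```text
t: 4.38
ee_pos: [0.4495, 0.104, 0.0766]
eef_rot: [-0.0, 0.707, 0.707, -0.0]
contact_force: [-5.6, 4.3, 23.4]
width: 0.721
finger_force: 46.0
```

play_rows --motion '[{"dp": [-1.5, 0, 0], "turn": [0, 0, 0], "fingers": -1}, {"dp": [0, -1.5, 0], "turn": [0, 0, 0], "fingers": -1}, {"dp": [0, -1.5, 0], "turn": [0, 0, 0], "fingers": -1}, {"dp": [1.5, 0, 0], "turn": [0, 0, 0], "fingers": -1}, {"dp": [1.5, 0, 0], "turn": [0, 0, 0], "fingers": -1}]'

```text
t: 4.8
ee_pos: [0.4494, 0.1044, 0.0766]
eef_rot: [0.002, 0.708, 0.707, 0.001]
contact_force: [1.4, -5.2, 17.1]
width: 0.725
finger_force: 45.5
```

```bash
python3 look.py .449 .1047 .08
```

```text
{'t': 4.8, 'ee_pos': [0.4494, 0.1044, 0.0766], 'eef_rot': [0.0017, 0.7076, 0.7066, 0.0013], 'contact_force': [1.4255, -5.1549, 17.0751], 'ft_torque': [-1.1205, -0.0627, 0.0737], 'width': 0.7253}
scene lid (array([453.6, 103.5]), 147, 2.62) jar (array([449.1, 102.9,  17.2]), 171, 1.2)
side lid (array([449.2, 106.8]), 261, 1.3) jar (array([448.5, 104.4,  17.6]), 205, 0.6)
```

play_rows --motion '[{"dp": [0, 0, -2.5], "turn": [0, 0, 0], "fingers": -1}, {"dp": [0, 1, 0], "turn": [0, 0, 0], "fingers": -1}, {"dp": [0, 1.5, 0], "turn": [0, 0, 0], "fingers": -1}, {"dp": [-1.5, 0, 0], "turn": [0, 0, 0], "fingers": -1}]'

```text
t: 5.23
ee_pos: [0.4505, 0.1042, 0.0772]
eef_rot: [-0.0, 0.707, 0.707, 0.0]
contact_force: [0.2, -0.6, -0.7]
width: 0.723
finger_force: 44.0
```

play_rows --motion '[{"dp": [-1.5, 0, 0], "turn": [0, 0, 0], "fingers": -1}, {"dp": [0, -1.5, 0], "turn": [0, 0, 0], "fingers": -1}, {"dp": [0, -1.5, 0], "turn": [0, 0, 0], "fingers": -1}, {"dp": [1.5, 0, 0], "turn": [0, 0, 0], "fingers": -1}, {"dp": [0, 1.5, 0], "turn": [0, 0, 0], "fingers": -1}]'

```text
t: 5.65
ee_pos: [0.4481, 0.1041, 0.0772]
eef_rot: [-0.0, 0.707, 0.707, -0.0]
contact_force: [-0.4, -0.3, -1.0]
width: 0.725
finger_force: 44.0
```

play_rows --motion '[{"dp": [0, 0, 1], "turn": [0, 0, 0], "fingers": -1}, {"dp": [0.5, 0, 0.2], "turn": [0, 0, 0], "fingers": -1}, {"dp": [0.5, 0.5, 0], "turn": [0, 0, 0], "fingers": -1}, {"dp": [0.5, 0.5, 0], "turn": [0, 0, 0], "fingers": -1}]'

```text
t: 5.98
ee_pos: [0.4489, 0.1044, 0.0767]
eef_rot: [0.0, 0.707, 0.707, -0.001]
contact_force: [-2.6, -2.0, 10.3]
width: 0.72
finger_force: 45.0
```

play_rows --motion '[{"dp": [0, 1, 0], "turn": [0, 0, 0], "fingers": -1}, {"dp": [-1, 0.5, 0], "turn": [0, 0, 0], "fingers": -1}, {"dp": [-1, 0, 0], "turn": [0, 0, 0], "fingers": -1}, {"dp": [-1, -1, 0], "turn": [0, 0, 0], "fingers": -1}, {"dp": [0, -1.5, 0], "turn": [0, 0, 0], "fingers": -1}]'

```text
t: 6.4
ee_pos: [0.4488, 0.1042, 0.0769]
eef_rot: [-0.0, 0.706, 0.708, 0.002]
contact_force: [-0.2, 3.2, 6.7]
width: 0.724
finger_force: 44.7
```

play_rows --motion '[{"dp": [0.5, -1, 0], "turn": [0, 0, 0], "fingers": -1}, {"dp": [1, 0, 0], "turn": [0, 0, 0], "fingers": -1}, {"dp": [1, 0.5, 0], "turn": [0, 0, 0], "fingers": -1}, {"dp": [0, 1, 0], "turn": [0, 0, 0], "fingers": -1}, {"dp": [-1, 0, 0], "turn": [0, 0, 0], "fingers": -1}]'

```text
t: 6.82
ee_pos: [0.4489, 0.1042, 0.0768]
eef_rot: [-0.0, 0.707, 0.707, 0.0]
contact_force: [-2.8, 3.3, 10.8]
width: 0.724
finger_force: 44.8
```

play_rows --motion '[{"dp": [0, 0, -12], "turn": [0, 0, 0], "fingers": -1}, {"dp": [0, 14, -14], "turn": [0, 0, 0], "fingers": -1}, {"dp": [-6, 34, 0], "turn": [0, 0, 0], "fingers": -1}, {"dp": [-6, 34, 0], "turn": [0, 0, 0], "fingers": -1}, {"dp": [-6, 34, 0], "turn": [0, 0, 0], "fingers": -1}]'

```text
t: 7.23
ee_pos: [0.5665, 0.0855, 0.1027]
eef_rot: [0.0, 0.707, 0.707, 0.0]
contact_force: [0.6, 1.2, -0.4]
width: 0.721
finger_force: 44.1
```

play_rows --motion '[{"dp": [-6, 34, 0], "turn": [0, 0, 0], "fingers": -1}, {"dp": [-5, 24.3, 0], "turn": [0, 0, 0], "fingers": -1}, {"dp": [0, 0, 0], "turn": [0, 0, 0], "fingers": -1}, {"dp": [0, 0, 0], "turn": [0, 0, 0], "fingers": -1}]'

```text
t: 7.57
ee_pos: [0.6241, 0.0739, 0.1016]
eef_rot: [0.0, 0.708, 0.706, 0.0]
contact_force: [-0.9, -0.0, -0.6]
width: 0.72
finger_force: 44.1
```

```bash
python3 look.py .6232 .0752 .105
```

```text
{'t': 7.5667, 'ee_pos': [0.6241, 0.0739, 0.1016], 'eef_rot': [0.0002, 0.7078, 0.7064, 0.0001], 'contact_force': [-0.9045, -0.0102, -0.5809], 'ft_torque': [-0.0116, 0.0294, -0.0057], 'width': 0.7199}
scene lid (array([626.5,  74.5]), 169, 2.07) jar (array([624.1,  74.4,  25. ]), 383, 1.09)
side lid (array([622.3,  77.4]), 264, 1.89) jar (array([622.2,  75.8,  25.4]), 386, 0.8)
```

play_rows --motion '[{"dp": [0.2, -0.9, 18], "turn": [0, 0, 0], "fingers": -1}, {"dp": [0, 0, 2], "turn": [0, 0, 0], "fingers": -1}, {"dp": [0, 0, 2], "turn": [0, 0, 0], "fingers": -1}, {"dp": [0, 0, 2], "turn": [0, 0, 0], "fingers": -1}, {"dp": [0, 0, 2], "turn": [0, 0, 0], "fingers": -1}]'

```text
t: 8.08
ee_pos: [0.6223, 0.0754, 0.0769]
eef_rot: [-0.0, 0.707, 0.707, 0.0]
contact_force: [-5.5, -0.8, 21.6]
width: 0.717
finger_force: 45.9
```

play_rows --motion '[{"dp": [0, 0, 0.5], "turn": [0, 0, 0], "fingers": -1}, {"dp": [0, 0, 0], "turn": [0, 0, 0], "fingers": -1}]'

```text
t: 8.25
ee_pos: [0.6223, 0.0753, 0.077]
eef_rot: [0.0, 0.707, 0.707, 0.0]
contact_force: [-2.7, -0.4, 6.3]
width: 0.725
finger_force: 44.8
```

play_rows --motion '[{"dp": [0, 1, 0], "turn": [0, 0, 0], "fingers": -1}, {"dp": [1, 0.5, 0], "turn": [0, 0, 0], "fingers": -1}, {"dp": [0.5, -1, 0], "turn": [0, 0, 0], "fingers": -1}, {"dp": [0, -1.5, 0], "turn": [0, 0, 0], "fingers": -1}]'

```text
t: 8.58
ee_pos: [0.6222, 0.0754, 0.0771]
eef_rot: [0.001, 0.707, 0.707, 0.0]
contact_force: [1.6, -1.8, 3.2]
width: 0.72
finger_force: 44.6
```

play_rows --motion '[{"dp": [-1, -1, 0], "turn": [0, 0, 0], "fingers": -1}, {"dp": [-1.5, 0, 0], "turn": [0, 0, 0], "fingers": -1}, {"dp": [-0.5, 1, 0], "turn": [0, 0, 0], "fingers": -1}, {"dp": [0, 1.5, 0], "turn": [0, 0, 0], "fingers": -1}, {"dp": [1.5, 0, 0], "turn": [0, 0, 0], "fingers": -1}]'

```text
t: 9.0
ee_pos: [0.6223, 0.0755, 0.0769]
eef_rot: [-0.001, 0.707, 0.707, -0.0]
contact_force: [-4.1, -1.8, 12.4]
width: 0.721
finger_force: 45.1
```

```bash
python3 look.py .6232 .0752 .08
```

```text
{'t': 9.0, 'ee_pos': [0.6223, 0.0755, 0.0769], 'eef_rot': [-0.0006, 0.707, 0.7072, -0.0003], 'contact_force': [-4.1292, -1.8028, 12.4382], 'ft_torque': [-0.4601, 0.9081, -0.0539], 'width': 0.7213}
scene lid (array([624.1,  76.1]), 163, 1.95) jar (array([623.5,  73.5,  26.3]), 293, 0.91)
side lid (array([621.7,  77.9]), 221, 1.45) jar (array([622.5,  74.6,  26.4]), 306, 0.8)
```

play_rows --motion '[{"dp": [-0.5, 0.5, -3], "turn": [0, 0, 0], "fingers": -1}, {"dp": [0, 1, 0], "turn": [0, 0, 0], "fingers": -1}, {"dp": [0, 0, 0], "turn": [0, 0, 0], "fingers": -1}, {"dp": [0, 0, 1.5], "turn": [0, 0, 0], "fingers": -1}, {"dp": [0, 0, 1.5], "turn": [0, 0, 0], "fingers": -1}]'

```text
t: 9.52
ee_pos: [0.6247, 0.0745, 0.0769]
eef_rot: [0.0, 0.707, 0.707, 0.0]
contact_force: [-5.4, -1.4, 24.8]
width: 0.719
finger_force: 46.0
```

play_rows --motion '[{"dp": [0, 0, -3], "turn": [0, 0, 0], "fingers": -1}, {"dp": [-1, 0, 0], "turn": [0, 0, 0], "fingers": -1}, {"dp": [0, 0, 0], "turn": [0, 0, 0], "fingers": -1}, {"dp": [0, 0, 1.5], "turn": [0, 0, 0], "fingers": -1}, {"dp": [0, 0, 2], "turn": [0, 0, 0], "fingers": -1}]'

```text
t: 9.93
ee_pos: [0.6245, 0.0732, 0.0768]
eef_rot: [0.0, 0.707, 0.707, -0.0]
contact_force: [-7.5, -1.2, 33.6]
width: 0.726
finger_force: 46.6
```

play_rows --motion '[{"dp": [0, 0, -14], "turn": [0, 0, 0], "fingers": -1}, {"dp": [-16, 0, -14], "turn": [0, 0, 0], "fingers": -1}, {"dp": [-36, -2.5, 0], "turn": [0, 0, 0], "fingers": -1}, {"dp": [-36, -2.5, 0], "turn": [0, 0, 0], "fingers": -1}, {"dp": [-36, -2.5, 0], "turn": [0, 0, 0], "fingers": -1}]'

```text
t: 10.35
ee_pos: [0.6168, -0.0515, 0.1029]
eef_rot: [0.0, 0.707, 0.708, -0.0]
contact_force: [0.6, 0.5, 0.2]
width: 0.723
finger_force: 44.2
```

play_rows --motion '[{"dp": [-36, -2.5, 0], "turn": [0, 0, 0], "fingers": -1}, {"dp": [-36, -2.5, 0], "turn": [0, 0, 0], "fingers": -1}, {"dp": [-36, -2.5, 0], "turn": [0, 0, 0], "fingers": -1}, {"dp": [-36, -2.5, 0], "turn": [0, 0, 0], "fingers": -1}, {"dp": [-36, -2.5, 0], "turn": [0, 0, 0], "fingers": -1}]'

```text
t: 10.77
ee_pos: [0.6038, -0.2323, 0.1025]
eef_rot: [-0.0, 0.707, 0.707, -0.0]
contact_force: [0.9, 0.4, -0.7]
width: 0.723
finger_force: 44.2
```

play_rows --motion '[{"dp": [-36, -2.5, 0], "turn": [0, 0, 0], "fingers": -1}, {"dp": [-36, -2, 0], "turn": [0, 0, 0], "fingers": -1}, {"dp": [0, 0, 35], "turn": [0, 0, 0], "fingers": -1}, {"dp": [0, 0, 30], "turn": [0, 0, 0], "fingers": -1}, {"dp": [0, 0, 20], "turn": [0, 0, 0], "fingers": -1}]'

```text
t: 11.18
ee_pos: [0.5979, -0.3032, 0.0148]
eef_rot: [-0.002, 0.708, 0.706, -0.001]
contact_force: [-1.0, 0.5, -0.4]
width: 0.723
finger_force: 44.3
```

play_rows --motion '[{"dp": [0, 0, 8], "turn": [0, 0, 0], "fingers": -1}, {"dp": [0, 0, 4], "turn": [0, 0, 0], "fingers": -1}, {"dp": [0, 0, 0], "turn": [0, 0, 0], "fingers": 1}, {"dp": [0, 0, 0], "turn": [0, 0, 0], "fingers": 1}, {"dp": [0, 0, 0], "turn": [0, 0, 0], "fingers": 1}]'

```text
t: 11.6
ee_pos: [0.6014, -0.303, 0.0078]
eef_rot: [0.001, 0.707, 0.707, 0.001]
contact_force: [0.8, 0.2, -0.3]
width: 0.998
finger_force: 0.0
```

play_rows --motion '[{"dp": [0, 0, 0], "turn": [0, 0, 0], "fingers": 1}, {"dp": [0, 0, -30], "turn": [0, 0, 0], "fingers": 1}, {"dp": [0, 0, -35], "turn": [0, 0, 0], "fingers": 1}, {"dp": [0, 0, -35], "turn": [0, 0, 0], "fingers": 1}, {"dp": [25, -1.8, -25], "turn": [0, 0, 0], "fingers": 1}]'

```text
t: 12.02
ee_pos: [0.5989, -0.2851, 0.1351]
eef_rot: [0.005, 0.71, 0.704, -0.001]
contact_force: [1.3, -1.0, 1.2]
width: 1.0
finger_force: 0.0
```

play_rows --motion '[{"dp": [37, -1.8, 0], "turn": [0, 0, 0], "fingers": 1}, {"dp": [37, -1.8, 0], "turn": [0, 0, 0], "fingers": 1}, {"dp": [37, -1.8, 0], "turn": [0, 0, 0], "fingers": 1}, {"dp": [37, -1.8, 0], "turn": [0, 0, 0], "fingers": 1}, {"dp": [37, -1.8, 0], "turn": [0, 0, 0], "fingers": 1}]'

```text
t: 12.43
ee_pos: [0.5894, -0.091, 0.1324]
eef_rot: [0.001, 0.707, 0.707, 0.001]
contact_force: [1.1, 0.2, 0.2]
width: 1.002
finger_force: 0.0
```

```bash
cat > lids.py <<'E'
from m import *
# list white lids by top-plane circles; jars by tube fit
o=manip.get_obs();print({k:np.round(o[k],4).tolist() for k in('t','ee_pos','contact_force','width')})
J=[(.449,.1047),(.6232,.0752)]
Q=[((.4594,.2983),'P1'),((.5679,.3164),'P2'),((.6,-.304),'M1'),((.49,-.291),'M2')]
for n in('scene','side'):
    im,d,c=snap(n,f'{n}_{o["t"]:.1f}.png');W=cloud(d,c);print(n)
    for j in J: print(' jar',fit(W,j,None,(.02,.066),.034))
    for q,s in Q:
        m=(np.hypot(W[...,0]-q[0],W[...,1]-q[1])<.02)&(W[...,2]<.13);t=np.nanpercentile(W[m][:,2],80) if m.sum() else np.nan
        if t>.02: print(' ',s,'top',round(t*1000,1),fit(W,q,.0315,(t-.024,t-.004),.045))
        else: print(' ',s,'empty',t)
E
python3 lids.py
```

```text
{'t': 12.4333, 'ee_pos': [0.5894, -0.091, 0.1324], 'contact_force': [1.0607, 0.2406, 0.1612], 'width': 1.0017}
scene
 jar (array([449.2, 103.1,  17.5]), 171, 0.99)
 jar (array([624.2,  74.3,  25. ]), 324, 1.05)
  P1 top 63.1 (array([458.8, 297.7]), 143, 1.02)
  P2 top 88.8 (array([567.7, 316. ]), 165, 0.73)
  M1 top 31.8 (array([ 599.4, -300.8]), 110, 1.19)
  M2 empty 0.006972453422142234
side
 jar (array([448.3, 105.4,  16.9]), 197, 0.7)
 jar (array([622.3,  75.7,  25.6]), 306, 0.81)
  P1 top 61.8 (array([459.6, 299. ]), 201, 0.42)
  P2 top 87.7 (array([568.2, 317.1]), 201, 0.51)
  M1 top 28.7 (array([ 599.2, -299.1]), 82, 1.06)
  M2 empty 0.0035793809653934527
```

play_rows --motion '[{"dp": [37, -2, 0], "turn": [0, 0, 0], "fingers": 1}, {"dp": [37, -2, 0], "turn": [0, 0, 0], "fingers": 1}, {"dp": [37, -2, 0], "turn": [0, 0, 0], "fingers": 1}, {"dp": [37, -2, 0], "turn": [0, 0, 0], "fingers": 1}, {"dp": [37, -2, 0], "turn": [0, 0, 0], "fingers": 1}]'

```text
t: 12.95
ee_pos: [0.5795, 0.0941, 0.1322]
eef_rot: [0.001, 0.707, 0.707, 0.001]
contact_force: [0.6, 1.0, 0.1]
width: 0.998
finger_force: 0.0
```

play_rows --motion '[{"dp": [37, -2, 0], "turn": [0, 0, 0], "fingers": 1}, {"dp": [37, -2, 0], "turn": [0, 0, 0], "fingers": 1}, {"dp": [37, -2, 0], "turn": [0, 0, 0], "fingers": 1}, {"dp": [37, -2, 0], "turn": [0, 0, 0], "fingers": 1}, {"dp": [37, -2, 0], "turn": [0, 0, 0], "fingers": 1}]'

```text
t: 13.37
ee_pos: [0.5694, 0.2794, 0.1322]
eef_rot: [0.0, 0.707, 0.707, 0.001]
contact_force: [0.6, -0.0, 0.5]
width: 1.002
finger_force: 0.0
```

play_rows --motion '[{"dp": [37, -1.5, 0], "turn": [0, 0, 0], "fingers": 1}, {"dp": [0, 0, 0], "turn": [0, 0, 0], "fingers": 1}, {"dp": [0, 0, 0], "turn": [0, 0, 0], "fingers": 1}]'

```text
t: 13.62
ee_pos: [0.5667, 0.3187, 0.132]
eef_rot: [-0.001, 0.705, 0.709, 0.002]
contact_force: [0.1, -1.8, -0.2]
width: 1.001
finger_force: 0.0
```

```bash
python3 - <<'E'
from h import *
for i in range(5):
    print(np.round(manip.get_obs()['ee_pos'],4)); 
    if i<4: manip.snapshot('wrist')
E
```

```text
[0.5667 0.3187 0.132 ]
[0.5676 0.3153 0.1317]
[0.5682 0.3133 0.1316]
[0.5685 0.3124 0.1315]
[0.5686 0.3121 0.1314]
```

play_rows --motion '[{"dp": [4.3, -0.7, 25], "turn": [0, 0, 0], "fingers": 1}, {"dp": [0, 0, 25], "turn": [0, 0, 0], "fingers": 1}, {"dp": [0, 0, 22.5], "turn": [0, 0, 0], "fingers": 1}, {"dp": [0, 0, 0], "turn": [0, 0, 0], "fingers": 1}, {"dp": [0, 0, 0], "turn": [0, 0, 0], "fingers": 1}]'

```text
t: 14.23
ee_pos: [0.5668, 0.3168, 0.058]
eef_rot: [0.0, 0.708, 0.706, -0.001]
contact_force: [0.2, 0.1, 0.4]
width: 0.999
finger_force: 0.0
```

play_rows --motion '[{"dp": [0, 0, 0], "turn": [0, 0, 0], "fingers": 1}, {"dp": [0, 0, 0], "turn": [0, 0, 0], "fingers": 1}]'

```text
t: 14.4
ee_pos: [0.5684, 0.3189, 0.0605]
eef_rot: [0.0, 0.707, 0.707, 0.002]
contact_force: [-0.1, 0.0, -0.0]
width: 1.003
finger_force: 0.0
```

```bash
cat > st.py <<'E'
from h import *
for i in range(4):
    o=manip.get_obs()
    if i<3: manip.snapshot('wrist')
    print(round(o['t'],2),np.round(np.array(o['ee_pos'])*1000,1),np.round(o['contact_force'],1),np.round(o['eef_rot'],4))
E
python3 st.py
```

```text
14.4 [568.4 318.9  60.5] [-0.1  0.  -0. ] [4.000e-04 7.074e-01 7.068e-01 1.600e-03]
14.45 [568.3 319.   60.4] [ 0.2 -0.1 -0.3] [4.000e-04 7.073e-01 7.069e-01 1.500e-03]
14.5 [568.1 319.1  60.3] [-0.   0.5  0.1] [3.000e-04 7.072e-01 7.070e-01 1.400e-03]
14.55 [567.8 319.1  60. ] [-0.7  0.6  0.6] [3.000e-04 7.072e-01 7.070e-01 1.100e-03]
```

play_rows --motion '[{"dp": [0, 0, 0], "turn": [0, 0, 0], "fingers": 1}]'

```text
t: 14.63
ee_pos: [0.5675, 0.319, 0.0596]
eef_rot: [0.0, 0.707, 0.707, 0.001]
contact_force: [0.0, 0.6, -0.7]
width: 0.999
finger_force: 0.0
```

play_rows --motion '[{"dp": [0, 0, 0], "turn": [0, 0, 0], "fingers": 1}]'

```text
t: 14.72
ee_pos: [0.5673, 0.3189, 0.0592]
eef_rot: [0.0, 0.707, 0.707, 0.0]
contact_force: [-0.3, -0.8, -0.1]
width: 1.0
finger_force: 0.0
```

play_rows --motion '[{"dp": [0, 0, 0], "turn": [0, 0, 0], "fingers": 1}]'

```text
t: 14.8
ee_pos: [0.5671, 0.3188, 0.0589]
eef_rot: [0.0, 0.707, 0.707, 0.0]
contact_force: [1.3, 0.3, -0.1]
width: 1.005
finger_force: 0.0
```

play_rows --motion '[{"dp": [-2.4, 0.5, 0], "turn": [0, 0, 0], "fingers": 1}, {"dp": [0, 0, 0], "turn": [0, 0, 0], "fingers": 1}, {"dp": [0, 0, 0], "turn": [0, 0, 0], "fingers": 1}, {"dp": [0, 0, 0], "turn": [0, 0, 0], "fingers": 1}, {"dp": [0, 0, 0], "turn": [0, 0, 0], "fingers": 1}]'

```text
t: 15.22
ee_pos: [0.5675, 0.3164, 0.0586]
eef_rot: [-0.0, 0.707, 0.707, 0.0]
contact_force: [-0.2, 0.2, -0.1]
width: 1.003
finger_force: 0.0
```

play_rows --motion '[{"dp": [0, 0, 0], "turn": [0, 0, 0], "fingers": -1}, {"dp": [0, 0, 0], "turn": [0, 0, 0], "fingers": -1}, {"dp": [0, 0, 0], "turn": [0, 0, 0], "fingers": -1}, {"dp": [0, 0, 0], "turn": [0, 0, 0], "fingers": -1}, {"dp": [0, 0, 0], "turn": [0, 0, 0], "fingers": -1}]'

```text
t: 15.63
ee_pos: [0.5676, 0.3165, 0.059]
eef_rot: [0.0, 0.707, 0.707, 0.0]
contact_force: [-0.6, -0.2, 3.6]
width: 0.722
finger_force: 43.5
```

play_rows --motion '[{"dp": [0, 0, 0], "turn": [0, 0, 0], "fingers": -1}, {"dp": [0, 0, 0], "turn": [0, 0, 0], "fingers": -1}, {"dp": [0, 0, 0], "turn": [0, 0, 0], "fingers": -1}]'

```text
t: 15.88
ee_pos: [0.5676, 0.3165, 0.059]
eef_rot: [0.0, 0.707, 0.707, 0.0]
contact_force: [-1.2, -0.6, 6.3]
width: 0.723
finger_force: 43.6
```

play_rows --motion '[{"dp": [0, 0, -20], "turn": [0, 0, 0], "fingers": -1}, {"dp": [0, 0, -27], "turn": [0, 0, 0], "fingers": -1}, {"dp": [-34.5, 7.9, 0], "turn": [0, 0, 0], "fingers": -1}, {"dp": [-34.5, 7.9, 0], "turn": [0, 0, 0], "fingers": -1}, {"dp": [-34.5, 7.9, 0], "turn": [0, 0, 0], "fingers": -1}]'

```text
t: 16.3
ee_pos: [0.5913, 0.2122, 0.1056]
eef_rot: [0.0, 0.706, 0.708, 0.0]
contact_force: [1.2, 0.1, -0.9]
width: 0.719
finger_force: 44.0
```

play_rows --motion '[{"dp": [-34.5, 7.9, 0], "turn": [0, 0, 0], "fingers": -1}, {"dp": [-34.5, 7.9, 0], "turn": [0, 0, 0], "fingers": -1}, {"dp": [-34.5, 8, 0], "turn": [0, 0, 0], "fingers": -1}, {"dp": [-34.4, 8, 0], "turn": [0, 0, 0], "fingers": -1}, {"dp": [0, 0, 0], "turn": [0, 0, 0], "fingers": -1}]'

```text
t: 16.72
ee_pos: [0.6246, 0.062, 0.1047]
eef_rot: [0.003, 0.712, 0.703, -0.003]
contact_force: [0.2, -1.5, -0.5]
width: 0.723
finger_force: 44.0
```

play_rows --motion '[{"dp": [0, 0, 0], "turn": [0, 0, 0], "fingers": -1}, {"dp": [0, 0, 0], "turn": [0, 0, 0], "fingers": -1}, {"dp": [0, 0, 0], "turn": [0, 0, 0], "fingers": -1}, {"dp": [0, 0, 0], "turn": [0, 0, 0], "fingers": -1}, {"dp": [0, 0, 0], "turn": [0, 0, 0], "fingers": -1}]'

```text
t: 17.13
ee_pos: [0.6227, 0.0767, 0.1056]
eef_rot: [-0.0, 0.706, 0.708, 0.0]
contact_force: [0.3, -0.3, -0.9]
width: 0.721
finger_force: 44.0
```

```bash
python3 look.py .6232 .0752 .107; python3 st.py|tail -1
```

```text
{'t': 17.1333, 'ee_pos': [0.6227, 0.0767, 0.1056], 'eef_rot': [-0.0003, 0.7062, 0.708, 0.0002], 'contact_force': [0.334, -0.3286, -0.851], 'ft_torque': [0.0152, 0.0245, 0.0014], 'width': 0.7208}
scene lid (array([624.1,  75.9]), 149, 1.86) jar (array([624.2,  74.2,  25.2]), 394, 1.13)
side lid (array([622.5,  77.1]), 198, 1.08) jar (array([622.1,  75.8,  25.5]), 389, 0.83)
17.38 [623.   75.2 105.7] [ 1.1 -0.5 -0.3] [0.     0.7069 0.7073 0.    ]
```

play_rows --motion '[{"dp": [0, 0, 8], "turn": [0, 0, 0], "fingers": -1}, {"dp": [0, 0, 8], "turn": [0, 0, 0], "fingers": -1}, {"dp": [0, 0, 7], "turn": [0, 0, 0], "fingers": -1}, {"dp": [0, 0, 0], "turn": [0, 0, 0], "fingers": -1}, {"dp": [0, 0, 0], "turn": [0, 0, 0], "fingers": -1}]'

```text
t: 17.8
ee_pos: [0.6223, 0.0748, 0.0816]
eef_rot: [-0.001, 0.707, 0.707, -0.001]
contact_force: [0.3, 0.2, -1.4]
width: 0.723
finger_force: 44.0
```

play_rows --motion '[{"dp": [0, 0, 0], "turn": [0, 0, 0], "fingers": -1}, {"dp": [0, 0, 0], "turn": [0, 0, 0], "fingers": -1}, {"dp": [0, 0, 0], "turn": [0, 0, 0], "fingers": -1}, {"dp": [0, 0, 0], "turn": [0, 0, 0], "fingers": -1}, {"dp": [0, 0, 0], "turn": [0, 0, 0], "fingers": -1}]'

```text
t: 18.22
ee_pos: [0.6232, 0.0749, 0.0829]
eef_rot: [0.0, 0.707, 0.707, 0.0]
contact_force: [0.2, -0.1, -0.6]
width: 0.724
finger_force: 44.0
```

Settled right over jar B; press gently.

play_rows --motion '[{"dp": [0, 0, 2], "turn": [0, 0, 0], "fingers": -1}, {"dp": [0, 0, 2], "turn": [0, 0, 0], "fingers": -1}, {"dp": [0, 0, 2], "turn": [0, 0, 0], "fingers": -1}, {"dp": [0, 0, 1], "turn": [0, 0, 0], "fingers": -1}, {"dp": [0, 0, 1], "turn": [0, 0, 0], "fingers": -1}]'

```text
t: 18.63
ee_pos: [0.6231, 0.0751, 0.0766]
eef_rot: [0.0, 0.707, 0.707, 0.0]
contact_force: [-6.0, -0.5, 23.4]
width: 0.723
finger_force: 45.7
```

play_rows --motion '[{"dp": [0, 0, 0.5], "turn": [0, 0, 0], "fingers": -1}, {"dp": [0, 0, 0], "turn": [0, 0, 0], "fingers": -1}, {"dp": [0, 0, 0], "turn": [0, 0, 0], "fingers": -1}, {"dp": [0, 0, 0], "turn": [0, 0, 0], "fingers": -1}]'

```text
t: 18.97
ee_pos: [0.6231, 0.0751, 0.0767]
eef_rot: [0.0, 0.707, 0.707, 0.0]
contact_force: [-5.4, -0.9, 18.9]
width: 0.724
finger_force: 45.7
```

play_rows --motion '[{"dp": [0, 0, -15], "turn": [0, 0, 0], "fingers": -1}, {"dp": [0, 0, -18], "turn": [0, 0, 0], "fingers": -1}, {"dp": [6, -35, 0], "turn": [0, 0, 0], "fingers": -1}, {"dp": [6, -35, 0], "turn": [0, 0, 0], "fingers": -1}, {"dp": [6, -35, 0], "turn": [0, 0, 0], "fingers": -1}]'

```text
t: 19.38
ee_pos: [0.5172, 0.093, 0.1074]
eef_rot: [0.0, 0.708, 0.707, 0.001]
contact_force: [0.2, -0.1, -0.9]
width: 0.723
finger_force: 44.2
```

play_rows --motion '[{"dp": [6, -35, 0], "turn": [0, 0, 0], "fingers": -1}, {"dp": [5.5, -34.2, 0], "turn": [0, 0, 0], "fingers": -1}, {"dp": [0, 0, 0], "turn": [0, 0, 0], "fingers": -1}, {"dp": [0, 0, 0], "turn": [0, 0, 0], "fingers": -1}, {"dp": [0, 0, 0], "turn": [0, 0, 0], "fingers": -1}]'

```text
t: 19.8
ee_pos: [0.45, 0.1048, 0.1073]
eef_rot: [0.0, 0.707, 0.707, 0.001]
contact_force: [0.8, -0.1, -1.1]
width: 0.722
finger_force: 44.2
```

play_rows --motion '[{"dp": [0, 0, 10], "turn": [0, 0, 0], "fingers": -1}, {"dp": [0, 0, 5], "turn": [0, 0, 0], "fingers": -1}, {"dp": [0, 0, 0], "turn": [0, 0, 0], "fingers": -1}, {"dp": [0, 0, 0], "turn": [0, 0, 0], "fingers": -1}, {"dp": [0, 0, 0], "turn": [0, 0, 0], "fingers": -1}]'

```text
t: 20.22
ee_pos: [0.4494, 0.1044, 0.0921]
eef_rot: [0.0, 0.707, 0.707, 0.0]
contact_force: [0.1, 0.0, -0.7]
width: 0.723
finger_force: 44.2
```

play_rows --motion '[{"dp": [0, 0, 0], "turn": [0, 0, 0], "fingers": -1}, {"dp": [0, 0, 0], "turn": [0, 0, 0], "fingers": -1}, {"dp": [0, 0, 0], "turn": [0, 0, 0], "fingers": -1}, {"dp": [0, 0, 0], "turn": [0, 0, 0], "fingers": -1}, {"dp": [0, 0, 0], "turn": [0, 0, 0], "fingers": -1}]'

```text
t: 20.63
ee_pos: [0.4489, 0.1045, 0.0922]
eef_rot: [0.0, 0.707, 0.707, 0.0]
contact_force: [-1.4, 0.3, 0.1]
width: 0.725
finger_force: 44.2
```

```bash
python3 look.py .449 .1047 .092; python3 st.py|tail -1
```

```text
{'t': 20.6333, 'ee_pos': [0.4489, 0.1045, 0.0922], 'eef_rot': [0.0001, 0.7071, 0.7071, 0.0001], 'contact_force': [-1.4482, 0.26, 0.1195], 'ft_torque': [0.01, 0.0027, 0.0058], 'width': 0.7248}
scene lid (array([451.3, 103.1]), 122, 2.02) jar (array([449. , 103. ,  17.3]), 196, 1.14)
side lid (array([448.6, 105.5]), 210, 0.89) jar (array([448.2, 105.5,  16.7]), 238, 0.71)
20.88 [448.8 104.4  92.1] [-0.2  0.3 -1.7] [0.     0.7071 0.7071 0.    ]
```

play_rows --motion '[{"dp": [0, 0, 5], "turn": [0, 0, 0], "fingers": -1}, {"dp": [0, 0, 5], "turn": [0, 0, 0], "fingers": -1}, {"dp": [0, 0, 0], "turn": [0, 0, 0], "fingers": -1}, {"dp": [0, 0, 2], "turn": [0, 0, 0], "fingers": -1}, {"dp": [0, 0, 2], "turn": [0, 0, 0], "fingers": -1}]'

```text
t: 21.3
ee_pos: [0.4488, 0.1044, 0.0778]
eef_rot: [-0.0, 0.707, 0.707, -0.0]
contact_force: [0.8, -0.2, -1.1]
width: 0.722
finger_force: 44.2
```

play_rows --motion '[{"dp": [0, 0, 2], "turn": [0, 0, 0], "fingers": -1}, {"dp": [0, 0, 1], "turn": [0, 0, 0], "fingers": -1}, {"dp": [0, 0, 0], "turn": [0, 0, 0], "fingers": -1}, {"dp": [0, 0, 0], "turn": [0, 0, 0], "fingers": -1}]'

```text
t: 21.63
ee_pos: [0.4489, 0.1044, 0.0759]
eef_rot: [0.0, 0.707, 0.707, 0.0]
contact_force: [-0.7, -0.6, 9.7]
width: 0.721
finger_force: 45.3
```

play_rows --motion '[{"dp": [0, 0, 1], "turn": [0, 0, 0], "fingers": -1}, {"dp": [0, 0, 1], "turn": [0, 0, 0], "fingers": -1}, {"dp": [0, 0, 0], "turn": [0, 0, 0], "fingers": -1}, {"dp": [0, 0, 0], "turn": [0, 0, 0], "fingers": -1}]'

```text
t: 21.97
ee_pos: [0.4489, 0.1045, 0.0756]
eef_rot: [0.001, 0.707, 0.707, 0.001]
contact_force: [-5.0, -0.2, 33.1]
width: 0.727
finger_force: 47.3
```

play_rows --motion '[{"dp": [0, 0, -15], "turn": [0, 0, 0], "fingers": -1}, {"dp": [0, 0, -15], "turn": [0, 0, 0], "fingers": -1}, {"dp": [-35.9, 3.7, 0], "turn": [0, 0, 0], "fingers": -1}, {"dp": [-35.9, 3.7, 0], "turn": [0, 0, 0], "fingers": -1}, {"dp": [-35.9, 3.7, 0], "turn": [0, 0, 0], "fingers": -1}]'

```text
t: 22.38
ee_pos: [0.4603, -0.0039, 0.1034]
eef_rot: [0.0, 0.706, 0.708, 0.0]
contact_force: [0.3, -0.0, -1.4]
width: 0.719
finger_force: 44.8
```

play_rows --motion '[{"dp": [-35.9, 3.7, 0], "turn": [0, 0, 0], "fingers": -1}, {"dp": [-35.9, 3.7, 0], "turn": [0, 0, 0], "fingers": -1}, {"dp": [-35.9, 3.7, 0], "turn": [0, 0, 0], "fingers": -1}, {"dp": [-35.9, 3.7, 0], "turn": [0, 0, 0], "fingers": -1}, {"dp": [-35.9, 3.7, 0], "turn": [0, 0, 0], "fingers": -1}]'

```text
t: 22.8
ee_pos: [0.4781, -0.1847, 0.103]
eef_rot: [-0.0, 0.707, 0.707, -0.0]
contact_force: [0.8, 0.0, -1.0]
width: 0.721
finger_force: 44.8
```

play_rows --motion '[{"dp": [-35.9, 3.7, 0], "turn": [0, 0, 0], "fingers": -1}, {"dp": [-35.9, 3.7, 0], "turn": [0, 0, 0], "fingers": -1}, {"dp": [-35.9, 3.7, 0], "turn": [0, 0, 0], "fingers": -1}, {"dp": [0, 0, 30], "turn": [0, 0, 0], "fingers": -1}, {"dp": [0, 0, 30], "turn": [0, 0, 0], "fingers": -1}]'

```text
t: 23.22
ee_pos: [0.4901, -0.2956, 0.0434]
eef_rot: [0.003, 0.71, 0.705, 0.0]
contact_force: [0.7, -0.3, -1.3]
width: 0.72
finger_force: 44.8
```

play_rows --motion '[{"dp": [0, 0, 20], "turn": [0, 0, 0], "fingers": -1}, {"dp": [0, 0, 0], "turn": [0, 0, 0], "fingers": -1}, {"dp": [0, 0, 0], "turn": [0, 0, 0], "fingers": -1}, {"dp": [0, 0, 0], "turn": [0, 0, 0], "fingers": -1}, {"dp": [0, 0, 0], "turn": [0, 0, 0], "fingers": -1}]'

```text
t: 23.63
ee_pos: [0.4907, -0.2908, 0.0246]
eef_rot: [0.001, 0.707, 0.707, 0.001]
contact_force: [-0.7, -0.6, -0.6]
width: 0.721
finger_force: 44.8
```

play_rows --motion '[{"dp": [0, 0, 14], "turn": [0, 0, 0], "fingers": -1}, {"dp": [0, 0, 8], "turn": [0, 0, 0], "fingers": -1}, {"dp": [0, 0, 0], "turn": [0, 0, 0], "fingers": -1}, {"dp": [0, 0, 0], "turn": [0, 0, 0], "fingers": -1}, {"dp": [0, 0, 0], "turn": [0, 0, 0], "fingers": -1}]'

```text
t: 24.05
ee_pos: [0.4896, -0.2905, 0.0016]
eef_rot: [0.0, 0.707, 0.707, 0.0]
contact_force: [0.3, 1.2, -1.5]
width: 0.722
finger_force: 44.7
```

play_rows --motion '[{"dp": [0, 0, 0], "turn": [0, 0, 0], "fingers": 1}, {"dp": [0, 0, 0], "turn": [0, 0, 0], "fingers": 1}, {"dp": [0, 0, 0], "turn": [0, 0, 0], "fingers": 1}, {"dp": [0, 0, -20], "turn": [0, 0, 0], "fingers": 1}, {"dp": [0, 0, -30], "turn": [0, 0, 0], "fingers": 1}]'

```text
t: 24.47
ee_pos: [0.4876, -0.2895, 0.0495]
eef_rot: [-0.003, 0.707, 0.707, -0.001]
contact_force: [0.3, -0.1, 0.3]
width: 1.006
finger_force: 0.0
```

play_rows --motion '[{"dp": [0, 0, -30], "turn": [0, 0, 0], "fingers": 1}, {"dp": [0, 0, -30], "turn": [0, 0, 0], "fingers": 1}, {"dp": [36, -2, 0], "turn": [0, 0, 0], "fingers": 1}, {"dp": [36, -2, 0], "turn": [0, 0, 0], "fingers": 1}, {"dp": [36, -2, 0], "turn": [0, 0, 0], "fingers": 1}]'

```text
t: 24.88
ee_pos: [0.4837, -0.1822, 0.112]
eef_rot: [0.001, 0.708, 0.706, 0.001]
contact_force: [1.1, 1.7, -0.3]
width: 1.0
finger_force: 0.0
```

play_rows --motion '[{"dp": [36, -2, 0], "turn": [0, 0, 0], "fingers": 1}, {"dp": [36, -2, 0], "turn": [0, 0, 0], "fingers": 1}, {"dp": [36, -2, 0], "turn": [0, 0, 0], "fingers": 1}, {"dp": [36, -2, 0], "turn": [0, 0, 0], "fingers": 1}, {"dp": [36, -2, 0], "turn": [0, 0, 0], "fingers": 1}]'

```text
t: 25.3
ee_pos: [0.4733, -0.0009, 0.1114]
eef_rot: [0.0, 0.707, 0.707, 0.0]
contact_force: [0.8, 0.0, 0.1]
width: 1.001
finger_force: 0.0
```

play_rows --motion '[{"dp": [36, -2, 0], "turn": [0, 0, 0], "fingers": 1}, {"dp": [36, -2, 0], "turn": [0, 0, 0], "fingers": 1}, {"dp": [36, -2, 0], "turn": [0, 0, 0], "fingers": 1}, {"dp": [36, -2, 0], "turn": [0, 0, 0], "fingers": 1}, {"dp": [36, -2, 0], "turn": [0, 0, 0], "fingers": 1}]'

```text
t: 25.72
ee_pos: [0.4631, 0.1794, 0.1113]
eef_rot: [0.0, 0.707, 0.707, 0.0]
contact_force: [0.8, -0.7, 0.4]
width: 1.001
finger_force: 0.0
```

play_rows --motion '[{"dp": [36, -2, 0], "turn": [0, 0, 0], "fingers": 1}, {"dp": [36, -2, 0], "turn": [0, 0, 0], "fingers": 1}, {"dp": [12, -1, 0], "turn": [0, 0, 0], "fingers": 1}, {"dp": [0, 0, 0], "turn": [0, 0, 0], "fingers": 1}, {"dp": [0, 0, 0], "turn": [0, 0, 0], "fingers": 1}]'

```text
t: 26.13
ee_pos: [0.4582, 0.2616, 0.1111]
eef_rot: [0.0, 0.707, 0.708, -0.0]
contact_force: [0.1, -0.1, -0.4]
width: 1.001
finger_force: 0.0
```

```bash
python3 lids.py; python3 st.py
```

```text
{'t': 26.1333, 'ee_pos': [0.4582, 0.2616, 0.1111], 'contact_force': [0.1207, -0.1185, -0.3558], 'width': 1.001}
scene
 jar (array([449.2, 103.4,  17.4]), 168, 1.14)
 jar (array([624.2,  74.4,  25. ]), 321, 1.11)
  P1 top 63.3 (array([459.3, 298. ]), 149, 0.9)
  P2 top 62.9 (array([567.8, 315.8]), 156, 0.93)
  M1 top 32.2 (array([ 599.3, -300.1]), 106, 1.45)
  M2 top 33.2 (array([ 488.9, -290.7]), 109, 1.8)
side
 jar (array([449.4, 106.1,  15.8]), 121, 0.66)
 jar (array([622.2,  75.8,  25.4]), 276, 0.95)
  P1 top 61.8 (array([459.6, 299.1]), 202, 0.47)
  P2 top 61.7 (array([568.2, 317.1]), 194, 0.47)
  M1 empty nan
  M2 top 29.4 (array([ 489.4, -289.3]), 79, 1.1)
26.23 [458.6 259.2 111. ] [ 0.5 -0.   0.2] [ 6.000e-04  7.079e-01  7.063e-01 -9.000e-04]
26.28 [458.8 259.  111. ] [-0.8 -0.2  0.4] [ 6.000e-04  7.081e-01  7.061e-01 -8.000e-04]
26.33 [458.9 259.2 111.1] [0.8 0.  0.9] [ 5.000e-04  7.081e-01  7.061e-01 -7.000e-04]
26.38 [458.9 259.5 111.1] [ 0.4 -0.7  0.4] [ 4.000e-04  7.081e-01  7.062e-01 -5.000e-04]
```

play_rows --motion '[{"dp": [20, 0.3, 20], "turn": [0, 0, 0], "fingers": 1}, {"dp": [18, 0, 0], "turn": [0, 0, 0], "fingers": 1}, {"dp": [0, 0, 20], "turn": [0, 0, 0], "fingers": 1}, {"dp": [0, 0, 15], "turn": [0, 0, 0], "fingers": 1}, {"dp": [0, 0, 0], "turn": [0, 0, 0], "fingers": 1}]'

```text
t: 26.8
ee_pos: [0.4576, 0.2977, 0.0538]
eef_rot: [-0.0, 0.707, 0.707, -0.002]
contact_force: [-0.2, -0.3, -0.5]
width: 0.999
finger_force: 0.0
```

play_rows --motion '[{"dp": [0, 0, 0], "turn": [0, 0, 0], "fingers": 1}, {"dp": [0, 0, 0], "turn": [0, 0, 0], "fingers": 1}, {"dp": [0, 0, 0], "turn": [0, 0, 0], "fingers": 1}, {"dp": [0, 0, 0], "turn": [0, 0, 0], "fingers": 1}, {"dp": [0, 0, 0], "turn": [0, 0, 0], "fingers": 1}]'

```text
t: 27.22
ee_pos: [0.4593, 0.2996, 0.0568]
eef_rot: [0.0, 0.707, 0.707, 0.001]
contact_force: [0.5, 0.0, 1.0]
width: 0.999
finger_force: 0.0
```

play_rows --motion '[{"dp": [0, 0, 0], "turn": [0, 0, 0], "fingers": 1}, {"dp": [0, 0, 0], "turn": [0, 0, 0], "fingers": 1}, {"dp": [0, 0, 0], "turn": [0, 0, 0], "fingers": 1}]'

```text
t: 27.47
ee_pos: [0.4589, 0.2996, 0.0563]
eef_rot: [0.0, 0.707, 0.707, 0.0]
contact_force: [-0.0, 1.0, 0.2]
width: 1.001
finger_force: 0.0
```

play_rows --motion '[{"dp": [-1.2, 0.5, 10], "turn": [0, 0, 0], "fingers": 1}, {"dp": [0, 0, 9], "turn": [0, 0, 0], "fingers": 1}, {"dp": [0, 0, 4], "turn": [0, 0, 0], "fingers": 1}, {"dp": [0, 0, 0], "turn": [0, 0, 0], "fingers": 1}, {"dp": [0, 0, 0], "turn": [0, 0, 0], "fingers": 1}]'

```text
t: 27.88
ee_pos: [0.4589, 0.2981, 0.0324]
eef_rot: [-0.0, 0.707, 0.707, -0.001]
contact_force: [0.0, -0.3, 0.8]
width: 1.001
finger_force: 0.0
```

play_rows --motion '[{"dp": [0, 0, 0], "turn": [0, 0, 0], "fingers": 1}, {"dp": [0, 0, 0], "turn": [0, 0, 0], "fingers": 1}, {"dp": [0, 0, 0], "turn": [0, 0, 0], "fingers": 1}, {"dp": [0, 0, 0], "turn": [0, 0, 0], "fingers": 1}, {"dp": [0, 0, 0], "turn": [0, 0, 0], "fingers": 1}]'

```text
t: 28.3
ee_pos: [0.4594, 0.2984, 0.0333]
eef_rot: [0.0, 0.707, 0.707, 0.0]
contact_force: [-0.4, -0.6, 0.2]
width: 1.002
finger_force: 0.0
```

play_rows --motion '[{"dp": [0, 0, 0], "turn": [0, 0, 0], "fingers": 1}, {"dp": [0, 0, 0], "turn": [0, 0, 0], "fingers": 1}, {"dp": [0, 0, 0], "turn": [0, 0, 0], "fingers": 1}]'

```text
t: 28.55
ee_pos: [0.4594, 0.2983, 0.0332]
eef_rot: [0.0, 0.707, 0.707, 0.0]
contact_force: [0.7, -0.4, 0.5]
width: 1.003
finger_force: 0.0
```

play_rows --motion '[{"dp": [0, 0, 0], "turn": [0, 0, 0], "fingers": -1}, {"dp": [0, 0, 0], "turn": [0, 0, 0], "fingers": -1}, {"dp": [0, 0, 0], "turn": [0, 0, 0], "fingers": -1}, {"dp": [0, 0, 0], "turn": [0, 0, 0], "fingers": -1}, {"dp": [0, 0, 0], "turn": [0, 0, 0], "fingers": -1}]'

```text
t: 28.97
ee_pos: [0.4593, 0.2983, 0.0334]
eef_rot: [0.0, 0.707, 0.707, 0.0]
contact_force: [-0.6, -0.5, 5.5]
width: 0.725
finger_force: 43.1
```

play_rows --motion '[{"dp": [0, 0, -20], "turn": [0, 0, 0], "fingers": -1}, {"dp": [0, 0, -26], "turn": [0, 0, 0], "fingers": -1}, {"dp": [0, 0, -26], "turn": [0, 0, 0], "fingers": -1}, {"dp": [-32.3, -1.7, 0], "turn": [0, 0, 0], "fingers": -1}, {"dp": [-32.3, -1.7, 0], "turn": [0, 0, 0], "fingers": -1}]'

```text
t: 29.38
ee_pos: [0.457, 0.2362, 0.1065]
eef_rot: [-0.0, 0.706, 0.709, 0.003]
contact_force: [0.2, -1.7, -1.3]
width: 0.724
finger_force: 44.0
```

play_rows --motion '[{"dp": [-32.3, -1.7, 0], "turn": [0, 0, 0], "fingers": -1}, {"dp": [-32.3, -1.8, 0], "turn": [0, 0, 0], "fingers": -1}, {"dp": [-32.3, -1.8, 0], "turn": [0, 0, 0], "fingers": -1}, {"dp": [-32.3, -1.8, 0], "turn": [0, 0, 0], "fingers": -1}, {"dp": [0, 0, 0], "turn": [0, 0, 0], "fingers": -1}]'

```text
t: 29.8
ee_pos: [0.4469, 0.0956, 0.1047]
eef_rot: [0.001, 0.711, 0.704, -0.004]
contact_force: [-0.3, 0.3, -0.5]
width: 0.724
finger_force: 44.0
```

play_rows --motion '[{"dp": [0, 0, 7], "turn": [0, 0, 0], "fingers": -1}, {"dp": [0, 0, 6], "turn": [0, 0, 0], "fingers": -1}, {"dp": [0, 0, 0], "turn": [0, 0, 0], "fingers": -1}, {"dp": [0, 0, 0], "turn": [0, 0, 0], "fingers": -1}, {"dp": [0, 0, 0], "turn": [0, 0, 0], "fingers": -1}]'

```text
t: 30.22
ee_pos: [0.4487, 0.1057, 0.0918]
eef_rot: [-0.0, 0.706, 0.708, 0.0]
contact_force: [0.6, 0.2, -1.1]
width: 0.723
finger_force: 44.0
```

play_rows --motion '[{"dp": [0, 0, 0], "turn": [0, 0, 0], "fingers": -1}, {"dp": [0, 0, 0], "turn": [0, 0, 0], "fingers": -1}, {"dp": [0, 0, 0], "turn": [0, 0, 0], "fingers": -1}, {"dp": [0, 0, 0], "turn": [0, 0, 0], "fingers": -1}, {"dp": [0, 0, 0], "turn": [0, 0, 0], "fingers": -1}]'

```text
t: 30.63
ee_pos: [0.4489, 0.1045, 0.0922]
eef_rot: [0.0, 0.707, 0.707, 0.0]
contact_force: [-0.4, 0.2, -1.4]
width: 0.723
finger_force: 44.0
```

```bash
python3 look.py .449 .1047 .095; python3 st.py|tail -1
```

```text
{'t': 30.6333, 'ee_pos': [0.4489, 0.1045, 0.0922], 'eef_rot': [0.0001, 0.7071, 0.7071, 0.0001], 'contact_force': [-0.3652, 0.1545, -1.3773], 'ft_torque': [-0.0068, -0.0327, 0.0176], 'width': 0.7229}
scene lid (array([452.7, 102.3]), 149, 2.93) jar (array([449.5, 103.7,  16.7]), 194, 1.18)
side lid (array([448.4, 105.6]), 283, 1.48) jar (array([448.2, 105.3,  16.9]), 240, 0.73)
30.88 [448.8 104.5  92.1] [ 0.1 -0.1 -0.8] [0.000e+00 7.071e-01 7.071e-01 1.000e-04]
```

play_rows --motion '[{"dp": [0, 0, 5], "turn": [0, 0, 0], "fingers": -1}, {"dp": [0, 0, 5], "turn": [0, 0, 0], "fingers": -1}, {"dp": [0, 0, 0], "turn": [0, 0, 0], "fingers": -1}, {"dp": [0, 0, 2], "turn": [0, 0, 0], "fingers": -1}, {"dp": [0, 0, 2], "turn": [0, 0, 0], "fingers": -1}]'

```text
t: 31.3
ee_pos: [0.4488, 0.1045, 0.0778]
eef_rot: [-0.0, 0.707, 0.707, -0.0]
contact_force: [-0.5, 0.2, -0.9]
width: 0.726
finger_force: 44.0
```

play_rows --motion '[{"dp": [0, 0, 2], "turn": [0, 0, 0], "fingers": -1}, {"dp": [0, 0, 1.5], "turn": [0, 0, 0], "fingers": -1}, {"dp": [0, 0, 0], "turn": [0, 0, 0], "fingers": -1}, {"dp": [0, 0, 0], "turn": [0, 0, 0], "fingers": -1}]'

```text
t: 31.63
ee_pos: [0.4489, 0.1045, 0.0763]
eef_rot: [0.001, 0.707, 0.707, 0.001]
contact_force: [-3.6, -0.1, 22.6]
width: 0.725
finger_force: 46.3
```

play_rows --motion '[{"dp": [0, 0, -13], "turn": [0, 0, 0], "fingers": -1}, {"dp": [0, 0, -16], "turn": [0, 0, 0], "fingers": -1}, {"dp": [-6, 35, 0], "turn": [0, 0, 0], "fingers": -1}, {"dp": [-6, 35, 0], "turn": [0, 0, 0], "fingers": -1}, {"dp": [-6, 35, 0], "turn": [0, 0, 0], "fingers": -1}]'

```text
t: 32.05
ee_pos: [0.5549, 0.0862, 0.1042]
eef_rot: [0.0, 0.707, 0.707, 0.0]
contact_force: [0.6, 0.2, 0.1]
width: 0.724
finger_force: 44.4
```

play_rows --motion '[{"dp": [-6, 35, 0], "turn": [0, 0, 0], "fingers": -1}, {"dp": [-5.4, 34.3, 0], "turn": [0, 0, 0], "fingers": -1}, {"dp": [0, 0, 0], "turn": [0, 0, 0], "fingers": -1}, {"dp": [0, 0, 6], "turn": [0, 0, 0], "fingers": -1}, {"dp": [0, 0, 6], "turn": [0, 0, 0], "fingers": -1}]'

```text
t: 32.47
ee_pos: [0.6221, 0.0752, 0.0908]
eef_rot: [-0.0, 0.707, 0.707, -0.0]
contact_force: [0.9, -0.3, -1.1]
width: 0.723
finger_force: 44.4
```

play_rows --motion '[{"dp": [0, 0, 0], "turn": [0, 0, 0], "fingers": -1}, {"dp": [0, 0, 0], "turn": [0, 0, 0], "fingers": -1}, {"dp": [0, 0, 0], "turn": [0, 0, 0], "fingers": -1}, {"dp": [0, 0, 0], "turn": [0, 0, 0], "fingers": -1}, {"dp": [0, 0, 0], "turn": [0, 0, 0], "fingers": -1}]'

```text
t: 32.88
ee_pos: [0.623, 0.0753, 0.092]
eef_rot: [0.0, 0.707, 0.707, 0.0]
contact_force: [-1.0, -0.3, -0.3]
width: 0.723
finger_force: 44.4
```

play_rows --motion '[{"dp": [0, 0, 0], "turn": [0, 0, 0], "fingers": -1}, {"dp": [0, 0, 0], "turn": [0, 0, 0], "fingers": -1}, {"dp": [0, 0, 0], "turn": [0, 0, 0], "fingers": -1}]'

```text
t: 33.13
ee_pos: [0.6232, 0.0751, 0.0918]
eef_rot: [0.0, 0.707, 0.707, 0.0]
contact_force: [0.0, -0.3, -0.3]
width: 0.72
finger_force: 44.4
```

```bash
python3 look.py .6232 .0752 .095
```

```text
{'t': 33.1333, 'ee_pos': [0.6232, 0.0751, 0.0918], 'eef_rot': [0.0001, 0.7071, 0.7071, 0.0001], 'contact_force': [0.0115, -0.3352, -0.2625], 'ft_torque': [0.0143, -0.0334, -0.0793], 'width': 0.7195}
scene lid (array([625. ,  74.1]), 191, 2.6) jar (array([624.6,  74.7,  24.5]), 345, 1.16)
side lid (array([622.3,  76.1]), 284, 2.6) jar (array([622.2,  75.6,  25.5]), 349, 0.8)
```

play_rows --motion '[{"dp": [0, 0, 5], "turn": [0, 0, 0], "fingers": -1}, {"dp": [0, 0, 5], "turn": [0, 0, 0], "fingers": -1}, {"dp": [0, 0, 0], "turn": [0, 0, 0], "fingers": -1}, {"dp": [0, 0, 2], "turn": [0, 0, 0], "fingers": -1}, {"dp": [0, 0, 2], "turn": [0, 0, 0], "fingers": -1}]'

```text
t: 33.65
ee_pos: [0.6231, 0.0752, 0.0773]
eef_rot: [-0.0, 0.707, 0.707, 0.0]
contact_force: [-0.5, 0.2, 1.4]
width: 0.724
finger_force: 44.4
```

play_rows --motion '[{"dp": [0, 0, 2], "turn": [0, 0, 0], "fingers": -1}, {"dp": [0, 0, 1.5], "turn": [0, 0, 0], "fingers": -1}, {"dp": [0, 0, 0], "turn": [0, 0, 0], "fingers": -1}, {"dp": [0, 0, 0], "turn": [0, 0, 0], "fingers": -1}]'

```text
t: 33.98
ee_pos: [0.623, 0.0747, 0.0739]
eef_rot: [0.0, 0.707, 0.707, -0.0]
contact_force: [-0.3, -1.3, -0.9]
width: 0.717
finger_force: 44.4
```

play_rows --motion '[{"dp": [0, 0, 2], "turn": [0, 0, 0], "fingers": -1}, {"dp": [0, 0, 2], "turn": [0, 0, 0], "fingers": -1}, {"dp": [0, 0, 2], "turn": [0, 0, 0], "fingers": -1}, {"dp": [0, 0, 1], "turn": [0, 0, 0], "fingers": -1}, {"dp": [0, 0, 0], "turn": [0, 0, 0], "fingers": -1}]'

```text
t: 34.4
ee_pos: [0.623, 0.0746, 0.0668]
eef_rot: [0.0, 0.707, 0.707, -0.0]
contact_force: [-0.7, -1.6, -1.6]
width: 0.717
finger_force: 44.4
```

play_rows --motion '[{"dp": [0, 0, 1], "turn": [0, 0, 0], "fingers": -1}, {"dp": [0, 0, 1], "turn": [0, 0, 0], "fingers": -1}, {"dp": [0, 0, 0.5], "turn": [0, 0, 0], "fingers": -1}, {"dp": [0, 0, 0], "turn": [0, 0, 0], "fingers": -1}]'

```text
t: 34.73
ee_pos: [0.6231, 0.0747, 0.0656]
eef_rot: [0.0, 0.707, 0.707, -0.0]
contact_force: [-2.7, -3.1, 7.3]
width: 0.72
finger_force: 45.2
```

play_rows --motion '[{"dp": [0, 0, -0.5], "turn": [0, 0, 0], "fingers": 1}, {"dp": [0, 0, 0], "turn": [0, 0, 0], "fingers": 1}, {"dp": [0, 0, 0], "turn": [0, 0, 0], "fingers": 1}, {"dp": [0, 0, 0], "turn": [0, 0, 0], "fingers": 1}, {"dp": [0, 0, -15], "turn": [0, 0, 0], "fingers": 1}]'

```text
t: 35.15
ee_pos: [0.6211, 0.0752, 0.0777]
eef_rot: [-0.002, 0.707, 0.707, -0.002]
contact_force: [-0.9, -0.0, 0.3]
width: 1.003
finger_force: 0.0
```

play_rows --motion '[{"dp": [0, 0, -30], "turn": [0, 0, 0], "fingers": 1}, {"dp": [0, 0, -15], "turn": [0, 0, 0], "fingers": 1}, {"dp": [34.5, -7.9, 0], "turn": [0, 0, 0], "fingers": 1}, {"dp": [34.5, -7.9, 0], "turn": [0, 0, 0], "fingers": 1}, {"dp": [34.5, -7.9, 0], "turn": [0, 0, 0], "fingers": 1}]'

```text
t: 35.57
ee_pos: [0.5996, 0.1796, 0.1255]
eef_rot: [0.0, 0.708, 0.706, 0.001]
contact_force: [-1.0, 0.7, -0.5]
width: 1.001
finger_force: 0.0
```

play_rows --motion '[{"dp": [34.5, -7.9, 0], "turn": [0, 0, 0], "fingers": 1}, {"dp": [34.5, -7.9, 0], "turn": [0, 0, 0], "fingers": 1}, {"dp": [34.5, -7.9, 0], "turn": [0, 0, 0], "fingers": 1}, {"dp": [34.5, -7.8, 0], "turn": [0, 0, 0], "fingers": 1}, {"dp": [0, 0, 0], "turn": [0, 0, 0], "fingers": 1}]'

```text
t: 35.98
ee_pos: [0.5633, 0.3291, 0.1255]
eef_rot: [-0.004, 0.703, 0.711, 0.003]
contact_force: [-1.0, 3.0, -0.5]
width: 1.001
finger_force: 0.0
```

play_rows --motion '[{"dp": [0, 0, 20], "turn": [0, 0, 0], "fingers": 1}, {"dp": [0, 0, 20], "turn": [0, 0, 0], "fingers": 1}, {"dp": [0, 0, 20], "turn": [0, 0, 0], "fingers": 1}, {"dp": [0, 0, 0], "turn": [0, 0, 0], "fingers": 1}, {"dp": [0, 0, 0], "turn": [0, 0, 0], "fingers": 1}]'

```text
t: 36.4
ee_pos: [0.5671, 0.3163, 0.0642]
eef_rot: [-0.0, 0.707, 0.707, -0.001]
contact_force: [0.7, -0.6, -0.3]
width: 1.003
finger_force: 0.0
```

play_rows --motion '[{"dp": [0, 0, 0], "turn": [0, 0, 0], "fingers": 1}, {"dp": [0, 0, 0], "turn": [0, 0, 0], "fingers": 1}, {"dp": [0, 0, 0], "turn": [0, 0, 0], "fingers": 1}, {"dp": [0, 0, 0], "turn": [0, 0, 0], "fingers": 1}, {"dp": [0, 0, 0], "turn": [0, 0, 0], "fingers": 1}]'

```text
t: 36.82
ee_pos: [0.5683, 0.3168, 0.0659]
eef_rot: [0.0, 0.707, 0.707, 0.001]
contact_force: [-0.3, -0.3, 0.1]
width: 0.999
finger_force: 0.0
```

```bash
sed -i "s/^Q=\[/Q=[((.623,.075),'B'),((.449,.1047),'A'),/" lids.py; python3 lids.py; python3 st.py
```

```text
{'t': 36.8167, 'ee_pos': [0.5683, 0.3168, 0.0659], 'contact_force': [-0.2681, -0.288, 0.0898], 'width': 0.9986}
scene
 jar (array([449.5, 103.5,  16.9]), 168, 1.12)
 jar (array([623. ,  73.2,  26.5]), 249, 0.95)
  B top 95.1 (array([622.8,  73.8]), 131, 0.76)
  A top 74.8 (array([431.9, 101.5]), 86, 3.44)
  P1 top 37.2 (array([459.3, 298. ]), 153, 0.99)
  P2 top 62.8 (array([567.7, 315.9]), 153, 0.95)
  M1 top 32.2 (array([ 599.1, -301.3]), 110, 1.59)
  M2 top 32.3 (array([ 489.5, -290.4]), 100, 1.88)
side
 jar (array([448.4, 105.3,  17.1]), 201, 0.74)
 jar (array([622.6,  74.1,  26.7]), 108, 0.73)
  B top 93.5 (array([623.4,  75. ]), 71, 0.73)
  A top 74.1 (array([448.2,  89.2]), 108, 1.77)
  P1 top 35.9 (array([459.7, 299.1]), 188, 0.49)
  P2 top 61.8 (array([568.1, 317. ]), 199, 0.46)
  M1 top 29.3 (array([ 599.7, -299.4]), 80, 1.02)
  M2 top 28.6 (array([ 489.5, -289.3]), 87, 1.06)
36.92 [568.1 316.7  65.5] [-0.3 -0.1 -0. ] [1.000e-04 7.071e-01 7.071e-01 3.000e-04]
36.97 [568.  316.7  65.4] [ 0.1 -0.5 -0.1] [1.000e-04 7.071e-01 7.071e-01 2.000e-04]
37.02 [568.  316.6  65.3] [ 0.2 -0.3 -0.2] [0.000e+00 7.071e-01 7.071e-01 1.000e-04]
37.07 [567.9 316.6  65.2] [0.2 0.5 0.3] [0.000e+00 7.071e-01 7.071e-01 1.000e-04]
```

play_rows --motion '[{"dp": [0, 0, 12], "turn": [0, 0, 0], "fingers": 1}, {"dp": [0, 0, 12], "turn": [0, 0, 0], "fingers": 1}, {"dp": [0, 0, 8], "turn": [0, 0, 0], "fingers": 1}, {"dp": [0, 0, 0], "turn": [0, 0, 0], "fingers": 1}, {"dp": [0, 0, 0], "turn": [0, 0, 0], "fingers": 1}]'

```text
t: 37.48
ee_pos: [0.5671, 0.3162, 0.0317]
eef_rot: [-0.0, 0.707, 0.707, -0.001]
contact_force: [0.4, -0.0, -0.4]
width: 1.0
finger_force: 0.0
```

play_rows --motion '[{"dp": [0, 0, 0], "turn": [0, 0, 0], "fingers": 1}, {"dp": [0, 0, 0], "turn": [0, 0, 0], "fingers": 1}, {"dp": [0, 0, 0], "turn": [0, 0, 0], "fingers": 1}, {"dp": [0, 0, 0], "turn": [0, 0, 0], "fingers": 1}, {"dp": [0, 0, 0], "turn": [0, 0, 0], "fingers": 1}]'

```text
t: 37.9
ee_pos: [0.5681, 0.3167, 0.0335]
eef_rot: [0.0, 0.707, 0.707, 0.0]
contact_force: [0.3, 0.0, -0.1]
width: 1.0
finger_force: 0.0
```

play_rows --motion '[{"dp": [0, 0, 0], "turn": [0, 0, 0], "fingers": -1}, {"dp": [0, 0, 0], "turn": [0, 0, 0], "fingers": -1}, {"dp": [0, 0, 0], "turn": [0, 0, 0], "fingers": -1}, {"dp": [0, 0, 0], "turn": [0, 0, 0], "fingers": -1}, {"dp": [0, 0, 0], "turn": [0, 0, 0], "fingers": -1}]'

```text
t: 38.32
ee_pos: [0.5681, 0.3167, 0.0336]
eef_rot: [0.0, 0.707, 0.707, 0.0]
contact_force: [-2.2, -0.7, 5.6]
width: 0.723
finger_force: 43.4
```

play_rows --motion '[{"dp": [0, 0, -20], "turn": [0, 0, 0], "fingers": -1}, {"dp": [0, 0, -26], "turn": [0, 0, 0], "fingers": -1}, {"dp": [0, 0, -26], "turn": [0, 0, 0], "fingers": -1}, {"dp": [-30.3, -17, 0], "turn": [0, 0, 0], "fingers": -1}, {"dp": [-30.3, -17, 0], "turn": [0, 0, 0], "fingers": -1}]'

```text
t: 38.73
ee_pos: [0.5351, 0.2586, 0.1067]
eef_rot: [0.0, 0.706, 0.708, 0.003]
contact_force: [-0.1, -2.3, -1.2]
width: 0.726
finger_force: 43.9
```

play_rows --motion '[{"dp": [-30.3, -17, 0], "turn": [0, 0, 0], "fingers": -1}, {"dp": [-30.3, -17, 0], "turn": [0, 0, 0], "fingers": -1}, {"dp": [-30.3, -17, 0], "turn": [0, 0, 0], "fingers": -1}, {"dp": [-30.3, -17, 0], "turn": [0, 0, 0], "fingers": -1}, {"dp": [-30.2, -17, 0], "turn": [0, 0, 0], "fingers": -1}]'

```text
t: 39.15
ee_pos: [0.448, 0.1034, 0.1052]
eef_rot: [-0.0, 0.707, 0.707, 0.0]
contact_force: [-0.5, -0.9, -1.4]
width: 0.721
finger_force: 43.9
```

play_rows --motion '[{"dp": [0, 0, 0], "turn": [0, 0, 0], "fingers": -1}, {"dp": [0, 0, 7], "turn": [0, 0, 0], "fingers": -1}, {"dp": [0, 0, 6], "turn": [0, 0, 0], "fingers": -1}, {"dp": [0, 0, 0], "turn": [0, 0, 0], "fingers": -1}, {"dp": [0, 0, 0], "turn": [0, 0, 0], "fingers": -1}]'

```text
t: 39.57
ee_pos: [0.4493, 0.106, 0.0914]
eef_rot: [-0.0, 0.706, 0.708, 0.0]
contact_force: [0.2, -0.6, -0.5]
width: 0.724
finger_force: 43.9
```

play_rows --motion '[{"dp": [0, 0, 0], "turn": [0, 0, 0], "fingers": -1}, {"dp": [0, 0, 0], "turn": [0, 0, 0], "fingers": -1}, {"dp": [0, 0, 0], "turn": [0, 0, 0], "fingers": -1}, {"dp": [0, 0, 0], "turn": [0, 0, 0], "fingers": -1}, {"dp": [0, 0, 0], "turn": [0, 0, 0], "fingers": -1}]'

```text
t: 39.98
ee_pos: [0.449, 0.1047, 0.0922]
eef_rot: [0.0, 0.707, 0.707, 0.0]
contact_force: [0.3, -1.1, -0.6]
width: 0.721
finger_force: 43.9
```

```bash
python3 look.py .449 .1047 .095; python3 st.py|tail -1
```

```text
{'t': 39.9833, 'ee_pos': [0.449, 0.1047, 0.0922], 'eef_rot': [0.0001, 0.7071, 0.7071, 0.0002], 'contact_force': [0.3488, -1.0979, -0.6362], 'ft_torque': [0.0057, -0.007, 0.0122], 'width': 0.7211}
scene lid (array([453.8, 101.9]), 149, 2.88) jar (array([449.9, 103.8,  16.5]), 196, 1.26)
side lid (array([448.7, 105.2]), 272, 1.37) jar (array([448.2, 105.3,  16.9]), 241, 0.74)
40.23 [448.9 104.6  92.2] [-0.   0.  -1.1] [0.000e+00 7.071e-01 7.071e-01 1.000e-04]
```

play_rows --motion '[{"dp": [0, 0, 5], "turn": [0, 0, 0], "fingers": -1}, {"dp": [0, 0, 5], "turn": [0, 0, 0], "fingers": -1}, {"dp": [0, 0, 0], "turn": [0, 0, 0], "fingers": -1}, {"dp": [0, 0, 2], "turn": [0, 0, 0], "fingers": -1}, {"dp": [0, 0, 2], "turn": [0, 0, 0], "fingers": -1}]'

```text
t: 40.65
ee_pos: [0.4489, 0.1047, 0.0778]
eef_rot: [-0.0, 0.707, 0.707, -0.0]
contact_force: [-0.2, 0.4, 0.1]
width: 0.727
finger_force: 43.9
```

play_rows --motion '[{"dp": [0, 0, 2], "turn": [0, 0, 0], "fingers": -1}, {"dp": [0, 0, 1.5], "turn": [0, 0, 0], "fingers": -1}, {"dp": [0, 0, 0], "turn": [0, 0, 0], "fingers": -1}, {"dp": [0, 0, 0], "turn": [0, 0, 0], "fingers": -1}]'

```text
t: 40.98
ee_pos: [0.4489, 0.1044, 0.0761]
eef_rot: [0.001, 0.707, 0.707, 0.0]
contact_force: [-2.8, -1.2, 21.2]
width: 0.723
finger_force: 46.0
```

play_rows --motion '[{"dp": [0, 0, -15], "turn": [0, 0, 0], "fingers": -1}, {"dp": [0, 0, -15], "turn": [0, 0, 0], "fingers": -1}, {"dp": [-35.9, 3.7, 0], "turn": [0, 0, 0], "fingers": -1}, {"dp": [-35.9, 3.7, 0], "turn": [0, 0, 0], "fingers": -1}, {"dp": [-35.9, 3.7, 0], "turn": [0, 0, 0], "fingers": -1}]'

```text
t: 41.4
ee_pos: [0.4604, -0.0037, 0.1049]
eef_rot: [0.0, 0.706, 0.708, 0.0]
contact_force: [0.8, -0.7, -0.5]
width: 0.726
finger_force: 44.3
```

play_rows --motion '[{"dp": [-35.9, 3.7, 0], "turn": [0, 0, 0], "fingers": -1}, {"dp": [-35.9, 3.7, 0], "turn": [0, 0, 0], "fingers": -1}, {"dp": [-35.9, 3.7, 0], "turn": [0, 0, 0], "fingers": -1}, {"dp": [-35.9, 3.7, 0], "turn": [0, 0, 0], "fingers": -1}, {"dp": [-35.9, 3.7, 0], "turn": [0, 0, 0], "fingers": -1}]'

```text
t: 41.82
ee_pos: [0.4782, -0.1845, 0.1045]
eef_rot: [-0.0, 0.707, 0.707, -0.0]
contact_force: [0.9, 0.7, 0.0]
width: 0.722
finger_force: 44.3
```

play_rows --motion '[{"dp": [-35.9, 3.7, 0], "turn": [0, 0, 0], "fingers": -1}, {"dp": [-35.9, 3.7, 0], "turn": [0, 0, 0], "fingers": -1}, {"dp": [-35.3, 3.7, 0], "turn": [0, 0, 0], "fingers": -1}, {"dp": [0, 0, 30], "turn": [0, 0, 0], "fingers": -1}, {"dp": [0, 0, 25], "turn": [0, 0, 0], "fingers": -1}]'

```text
t: 42.23
ee_pos: [0.4896, -0.2944, 0.0492]
eef_rot: [0.002, 0.71, 0.705, -0.0]
contact_force: [0.3, 1.6, -1.1]
width: 0.721
finger_force: 44.3
```

play_rows --motion '[{"dp": [0, 0, 0], "turn": [0, 0, 0], "fingers": -1}, {"dp": [0, 0, 0], "turn": [0, 0, 0], "fingers": -1}, {"dp": [0, 0, 0], "turn": [0, 0, 0], "fingers": -1}, {"dp": [0, 0, 0], "turn": [0, 0, 0], "fingers": -1}, {"dp": [0, 0, 0], "turn": [0, 0, 0], "fingers": -1}]'

```text
t: 42.65
ee_pos: [0.4907, -0.2896, 0.0511]
eef_rot: [0.001, 0.707, 0.707, 0.0]
contact_force: [-0.4, -0.1, -1.1]
width: 0.722
finger_force: 44.2
```

play_rows --motion '[{"dp": [0, 0, 0], "turn": [0, 0, 0], "fingers": -1}, {"dp": [0, 0, 0], "turn": [0, 0, 0], "fingers": -1}, {"dp": [0, 0, 0], "turn": [0, 0, 0], "fingers": -1}]'

```text
t: 42.9
ee_pos: [0.4899, -0.2897, 0.0501]
eef_rot: [0.0, 0.707, 0.707, 0.0]
contact_force: [-0.5, -1.0, -1.0]
width: 0.72
finger_force: 44.2
```

play_rows --motion '[{"dp": [0, 0, 12], "turn": [0, 0, 0], "fingers": -1}, {"dp": [0, 0, 9], "turn": [0, 0, 0], "fingers": -1}, {"dp": [0, 0, 1], "turn": [0, 0, 0], "fingers": -1}, {"dp": [0, 0, 0], "turn": [0, 0, 0], "fingers": -1}, {"dp": [0, 0, 0], "turn": [0, 0, 0], "fingers": -1}]'

```text
t: 43.32
ee_pos: [0.4892, -0.2894, 0.0266]
eef_rot: [-0.001, 0.707, 0.707, -0.0]
contact_force: [-0.4, -0.1, -1.8]
width: 0.724
finger_force: 45.5
```

play_rows --motion '[{"dp": [0, 0, 0], "turn": [0, 0, 0], "fingers": 1}, {"dp": [0, 0, 0], "turn": [0, 0, 0], "fingers": 1}, {"dp": [0, 0, 0], "turn": [0, 0, 0], "fingers": 1}, {"dp": [0, 0, 0], "turn": [0, 0, 0], "fingers": 1}, {"dp": [0, 0, -20], "turn": [0, 0, 0], "fingers": 1}]'

```text
t: 43.73
ee_pos: [0.4875, -0.2887, 0.0451]
eef_rot: [-0.003, 0.707, 0.707, -0.001]
contact_force: [0.7, -0.2, 0.2]
width: 0.998
finger_force: 0.0
```

play_rows --motion '[{"dp": [0, 0, -30], "turn": [0, 0, 0], "fingers": 1}, {"dp": [0, 0, -35], "turn": [0, 0, 0], "fingers": 1}, {"dp": [36.8, -1.9, 0], "turn": [0, 0, 0], "fingers": 1}, {"dp": [36.8, -1.9, 0], "turn": [0, 0, 0], "fingers": 1}, {"dp": [36.8, -1.9, 0], "turn": [0, 0, 0], "fingers": 1}]'

```text
t: 44.15
ee_pos: [0.4842, -0.179, 0.1135]
eef_rot: [0.001, 0.708, 0.706, 0.001]
contact_force: [0.5, 0.9, -1.0]
width: 0.999
finger_force: 0.0
```

play_rows --motion '[{"dp": [36.8, -1.9, 0], "turn": [0, 0, 0], "fingers": 1}, {"dp": [36.8, -1.9, 0], "turn": [0, 0, 0], "fingers": 1}, {"dp": [36.8, -1.9, 0], "turn": [0, 0, 0], "fingers": 1}, {"dp": [36.8, -1.9, 0], "turn": [0, 0, 0], "fingers": 1}, {"dp": [36.8, -1.9, 0], "turn": [0, 0, 0], "fingers": 1}]'

```text
t: 44.57
ee_pos: [0.4742, 0.0064, 0.1128]
eef_rot: [0.0, 0.707, 0.707, 0.0]
contact_force: [0.7, -1.0, 0.0]
width: 1.002
finger_force: 0.0
```

play_rows --motion '[{"dp": [36.8, -1.9, 0], "turn": [0, 0, 0], "fingers": 1}, {"dp": [36.8, -1.9, 0], "turn": [0, 0, 0], "fingers": 1}, {"dp": [36.8, -1.9, 0], "turn": [0, 0, 0], "fingers": 1}, {"dp": [36.8, -1.9, 0], "turn": [0, 0, 0], "fingers": 1}, {"dp": [36.8, -1.9, 0], "turn": [0, 0, 0], "fingers": 1}]'

```text
t: 44.98
ee_pos: [0.4645, 0.1906, 0.1127]
eef_rot: [0.0, 0.707, 0.707, 0.0]
contact_force: [1.1, -0.8, -1.0]
width: 1.002
finger_force: 0.0
```

play_rows --motion '[{"dp": [36.8, -1.9, 0], "turn": [0, 0, 0], "fingers": 1}, {"dp": [36.8, -1.9, 0], "turn": [0, 0, 0], "fingers": 1}, {"dp": [36, -1.9, 0], "turn": [0, 0, 0], "fingers": 1}, {"dp": [0, 0, 0], "turn": [0, 0, 0], "fingers": 1}, {"dp": [0, 0, 20], "turn": [0, 0, 0], "fingers": 1}]'

```text
t: 45.4
ee_pos: [0.4604, 0.3038, 0.0952]
eef_rot: [-0.001, 0.705, 0.709, 0.005]
contact_force: [0.1, -1.3, 0.3]
width: 0.997
finger_force: 0.0
```

play_rows --motion '[{"dp": [0, 0, 20], "turn": [0, 0, 0], "fingers": 1}, {"dp": [0, 0, 0], "turn": [0, 0, 0], "fingers": 1}, {"dp": [0, 0, 0], "turn": [0, 0, 0], "fingers": 1}, {"dp": [0, 0, 0], "turn": [0, 0, 0], "fingers": 1}, {"dp": [0, 0, 0], "turn": [0, 0, 0], "fingers": 1}]'

```text
t: 45.82
ee_pos: [0.4599, 0.2986, 0.0737]
eef_rot: [0.0, 0.707, 0.707, 0.001]
contact_force: [-0.2, -0.3, 0.3]
width: 1.001
finger_force: 0.0
```

```bash
python3 lids.py; python3 st.py
```

```text
{'t': 45.8167, 'ee_pos': [0.4599, 0.2986, 0.0737], 'contact_force': [-0.2167, -0.2884, 0.3148], 'width': 1.0013}
scene
 jar (array([449.7, 103.4,  16.9]), 167, 1.04)
 jar (array([617.1,  95.4,  19.6]), 82, 0.8)
  B top 94.5 (array([609.3,  97.1]), 68, 0.91)
  A top 74.0 (array([445.5,  86.4]), 85, 3.04)
  P1 top 37.3 (array([459.1, 297.7]), 162, 1.19)
  P2 top 37.0 (array([567.7, 315.9]), 163, 0.84)
  M1 top 32.7 (array([ 599.4, -299.9]), 114, 1.43)
  M2 top 57.5 (array([ 488.6, -290. ]), 94, 1.2)
side
 jar (array([448.2, 105.3,  16.7]), 51, 0.85)
 jar (array([623.2,  75.2,  22. ]), 0, nan)
  B top 93.3 (array([608. , 100.7]), 5, 0.1)
  A top 77.8 (array([458. , 120.8]), 38, 2.59)
  P1 top 35.8 (array([459.6, 299.1]), 186, 0.5)
  P2 top 35.7 (array([568., 317.]), 188, 0.52)
  M1 empty nan
  M2 top 55.2 (array([ 489.3, -288.1]), 83, 1.27)
45.92 [459.9 298.5  73.6] [0.3 0.4 0.2] [1.000e-04 7.073e-01 7.069e-01 9.000e-04]
45.97 [459.7 298.5  73.5] [-0.1  0.6  0.2] [1.000e-04 7.072e-01 7.070e-01 8.000e-04]
46.02 [459.6 298.5  73.3] [-0.1  0.1  0.3] [1.000e-04 7.072e-01 7.070e-01 7.000e-04]
46.07 [459.5 298.5  73.2] [0.1 0.  0.2] [1.000e-04 7.072e-01 7.071e-01 6.000e-04]
  return _methods._mean(a, axis=axis, dtype=dtype,
  ret = ret.dtype.type(ret / rcount)
```

```bash
python3 - <<'E'
from m import *
import glob
for n in('scene','side'):
    im,d,c=snap(n,n+'_46.png');W=cloud(d,c)
    m=(abs(W[...,0]-.61)<.1)&(abs(W[...,1]-.12)<.09)&(W[...,2]>.088)&(W[...,2]<.1)
    q=np.nanmedian(W[m],0);print(n,m.sum(),q,top(W,q[:2],.094),fit(W,q[:2],.0315,(.07,.09),.045),fit(W,q[:2],None,(.02,.066),.034))
    cv2.imwrite(f'pics/b_{n}.png',cv2.resize(im[130:300,130:430],None,fx=1.9,fy=1.9)[:,:,::-1])
cv2.imwrite('pics/b.png',np.vstack([cv2.resize(cv2.imread(f'pics/b_{n}.png'),None,fx=.9,fy=.9) for n in('scene','side')]))
E
```

```text
scene 284 [0.61318181 0.10173051 0.09400006] (array([612.2,  96.8]), 33.7, 94.0, np.int64(278)) (array([609.7,  96.7]), 132, 0.8) (array([609.9,  95.9,  26.5]), 245, 0.91)
side 238 [0.60837804 0.10330783 0.09264323] (array([610.3,  99.7]), 32.5, 92.7, np.int64(229)) (array([609.9,  97.9]), 135, 0.72) (array([609.8,  96.5,  27.3]), 128, 0.63)
```

View pics/b.png

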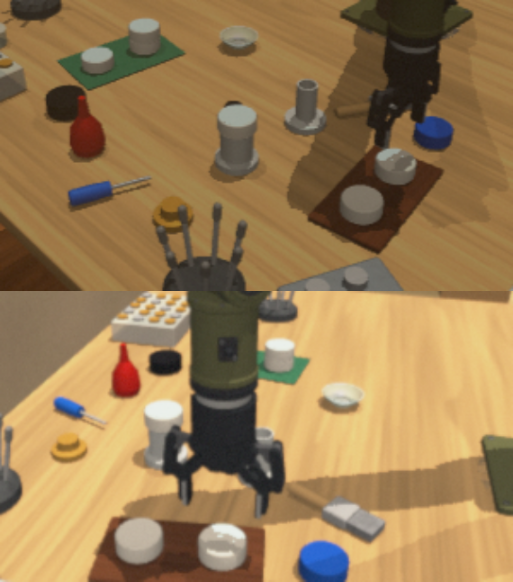

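play_rows --motion '[{"dp": [0, 0, 20], "turn": [0, 0, 0], "fingers": 1}, {"dp": [0, 0, 20], "turn": [0, 0, 0], "fingers": 1}, {"dp": [0, 0, 18], "turn": [0, 0, 0], "fingers": 1}, {"dp": [0, 0, 7.5], "turn": [0, 0, 0], "fingers": 1}, {"dp": [0, 0, 0], "turn": [0, 0, 0], "fingers": 1}]'

```text
t: 46.58
ee_pos: [0.4582, 0.2977, 0.0056]
eef_rot: [-0.0, 0.707, 0.707, -0.001]
contact_force: [-1.2, -0.2, -0.8]
width: 1.0
finger_force: 0.0
```

play_rows --motion '[{"dp": [0, 0, 0], "turn": [0, 0, 0], "fingers": 1}, {"dp": [0, 0, 0], "turn": [0, 0, 0], "fingers": 1}, {"dp": [0, 0, 0], "turn": [0, 0, 0], "fingers": 1}, {"dp": [0, 0, 0], "turn": [0, 0, 0], "fingers": 1}, {"dp": [0, 0, 0], "turn": [0, 0, 0], "fingers": 1}]'

```text
t: 47.0
ee_pos: [0.4596, 0.2985, 0.0078]
eef_rot: [0.0, 0.707, 0.707, 0.001]
contact_force: [-0.2, -0.3, -0.3]
width: 0.999
finger_force: 0.0
```

Jar B was knocked to about (610, 97) mm. It is upright and its lid is still home (crop (238,135) and (165,425)); jar A is unmoved. Two lids are left on the board and three are on the mat.

play_rows --motion '[{"dp": [0, 0, 0], "turn": [0, 0, 0], "fingers": -1}, {"dp": [0, 0, 0], "turn": [0, 0, 0], "fingers": -1}, {"dp": [0, 0, 0], "turn": [0, 0, 0], "fingers": -1}, {"dp": [0, 0, 0], "turn": [0, 0, 0], "fingers": -1}, {"dp": [0, 0, 0], "turn": [0, 0, 0], "fingers": -1}]'

```text
t: 47.42
ee_pos: [0.4594, 0.2984, 0.0077]
eef_rot: [0.0, 0.707, 0.707, 0.0]
contact_force: [-1.4, -0.6, 5.4]
width: 0.722
finger_force: 42.6
```

play_rows --motion '[{"dp": [0, 0, -20], "turn": [0, 0, 0], "fingers": -1}, {"dp": [0, 0, -26], "turn": [0, 0, 0], "fingers": -1}, {"dp": [0, 0, -26], "turn": [0, 0, 0], "fingers": -1}, {"dp": [0, 0, -26], "turn": [0, 0, 0], "fingers": -1}, {"dp": [-32.3, -1.7, 0], "turn": [0, 0, 0], "fingers": -1}]'

```text
t: 47.83
ee_pos: [0.4603, 0.2762, 0.1099]
eef_rot: [-0.002, 0.704, 0.71, 0.009]
contact_force: [0.9, 1.0, -1.9]
width: 0.721
finger_force: 44.0
```

play_rows --motion '[{"dp": [-32.3, -1.7, 0], "turn": [0, 0, 0], "fingers": -1}, {"dp": [-32.3, -1.8, 0], "turn": [0, 0, 0], "fingers": -1}, {"dp": [-32.3, -1.8, 0], "turn": [0, 0, 0], "fingers": -1}, {"dp": [-32.3, -1.8, 0], "turn": [0, 0, 0], "fingers": -1}, {"dp": [-32.3, -1.8, 0], "turn": [0, 0, 0], "fingers": -1}]'

```text
t: 48.25
ee_pos: [0.4483, 0.1031, 0.1052]
eef_rot: [0.0, 0.707, 0.707, 0.0]
contact_force: [0.7, 0.3, -1.1]
width: 0.717
finger_force: 44.0
```

play_rows --motion '[{"dp": [0, 0, 0], "turn": [0, 0, 0], "fingers": -1}, {"dp": [0, 0, 7], "turn": [0, 0, 0], "fingers": -1}, {"dp": [0, 0, 6], "turn": [0, 0, 0], "fingers": -1}, {"dp": [0, 0, 0], "turn": [0, 0, 0], "fingers": -1}, {"dp": [0, 0, 0], "turn": [0, 0, 0], "fingers": -1}]'

```text
t: 48.67
ee_pos: [0.4484, 0.106, 0.0915]
eef_rot: [-0.0, 0.706, 0.708, -0.0]
contact_force: [-0.2, -0.1, -0.4]
width: 0.72
finger_force: 44.0
```

play_rows --motion '[{"dp": [0, 0, 0], "turn": [0, 0, 0], "fingers": -1}, {"dp": [0, 0, 0], "turn": [0, 0, 0], "fingers": -1}, {"dp": [0, 0, 0], "turn": [0, 0, 0], "fingers": -1}, {"dp": [0, 0, 0], "turn": [0, 0, 0], "fingers": -1}, {"dp": [0, 0, 0], "turn": [0, 0, 0], "fingers": -1}]'

```text
t: 49.08
ee_pos: [0.4487, 0.1046, 0.0922]
eef_rot: [0.0, 0.707, 0.707, 0.0]
contact_force: [0.4, -0.2, -0.8]
width: 0.724
finger_force: 44.0
```

```bash
python3 look.py .449 .1047 .095; python3 st.py|tail -1
```

```text
{'t': 49.0833, 'ee_pos': [0.4487, 0.1046, 0.0922], 'eef_rot': [0.0001, 0.707, 0.7072, 0.0001], 'contact_force': [0.4498, -0.2448, -0.8073], 'ft_torque': [0.025, -0.0385, -0.0044], 'width': 0.7239}
scene lid (array([453. , 102.4]), 156, 3.04) jar (array([449.1, 103.2,  17.1]), 197, 0.89)
side lid (array([448.3, 105.3]), 291, 1.91) jar (array([448.4, 105.4,  16.8]), 238, 0.75)
49.33 [448.7 104.5  92.1] [-0.4  0.5 -1.3] [0.000e+00 7.071e-01 7.071e-01 1.000e-04]
```

play_rows --motion '[{"dp": [0, 0, 5], "turn": [0, 0, 0], "fingers": -1}, {"dp": [0, 0, 5], "turn": [0, 0, 0], "fingers": -1}, {"dp": [0, 0, 0], "turn": [0, 0, 0], "fingers": -1}, {"dp": [0, 0, 2], "turn": [0, 0, 0], "fingers": -1}, {"dp": [0, 0, 2], "turn": [0, 0, 0], "fingers": -1}]'

```text
t: 49.75
ee_pos: [0.4486, 0.1045, 0.0778]
eef_rot: [-0.0, 0.707, 0.707, -0.0]
contact_force: [0.3, 0.4, -0.4]
width: 0.718
finger_force: 44.0
```

play_rows --motion '[{"dp": [0, 0, 2], "turn": [0, 0, 0], "fingers": -1}, {"dp": [0, 0, 1.5], "turn": [0, 0, 0], "fingers": -1}, {"dp": [0, 0, 0], "turn": [0, 0, 0], "fingers": -1}, {"dp": [0, 0, 0], "turn": [0, 0, 0], "fingers": -1}]'

```text
t: 50.08
ee_pos: [0.4485, 0.1045, 0.0745]
eef_rot: [-0.0, 0.707, 0.707, -0.0]
contact_force: [1.0, -0.1, -0.5]
width: 0.723
finger_force: 44.0
```

Zero force below the rim, so it fits. Lower it home.

play_rows --motion '[{"dp": [0, 0, 2], "turn": [0, 0, 0], "fingers": -1}, {"dp": [0, 0, 2], "turn": [0, 0, 0], "fingers": -1}, {"dp": [0, 0, 2], "turn": [0, 0, 0], "fingers": -1}, {"dp": [0, 0, 1.5], "turn": [0, 0, 0], "fingers": -1}, {"dp": [0, 0, 0], "turn": [0, 0, 0], "fingers": -1}]'

```text
t: 50.5
ee_pos: [0.4485, 0.1045, 0.0668]
eef_rot: [-0.0, 0.707, 0.707, -0.0]
contact_force: [-0.2, -0.0, -0.3]
width: 0.723
finger_force: 44.0
```

play_rows --motion '[{"dp": [0, 0, 1], "turn": [0, 0, 0], "fingers": -1}, {"dp": [0, 0, 1], "turn": [0, 0, 0], "fingers": -1}, {"dp": [0, 0, 0.5], "turn": [0, 0, 0], "fingers": -1}, {"dp": [0, 0, 0], "turn": [0, 0, 0], "fingers": -1}]'

```text
t: 50.83
ee_pos: [0.4487, 0.1045, 0.0656]
eef_rot: [0.0, 0.707, 0.707, 0.0]
contact_force: [-1.5, -0.4, 12.5]
width: 0.72
finger_force: 45.3
```

play_rows --motion '[{"dp": [0, 0, -0.8], "turn": [0, 0, 0], "fingers": 1}, {"dp": [0, 0, 0], "turn": [0, 0, 0], "fingers": 1}, {"dp": [0, 0, 0], "turn": [0, 0, 0], "fingers": 1}, {"dp": [0, 0, 0], "turn": [0, 0, 0], "fingers": 1}, {"dp": [0, 0, -15], "turn": [0, 0, 0], "fingers": 1}]'

```text
t: 51.25
ee_pos: [0.4474, 0.1043, 0.0788]
eef_rot: [-0.001, 0.707, 0.707, -0.002]
contact_force: [1.0, -0.2, 0.5]
width: 1.001
finger_force: 0.0
```

play_rows --motion '[{"dp": [0, 0, -30], "turn": [0, 0, 0], "fingers": 1}, {"dp": [0, 0, -15], "turn": [0, 0, 0], "fingers": 1}, {"dp": [30.3, 17, 0], "turn": [0, 0, 0], "fingers": 1}, {"dp": [30.3, 17, 0], "turn": [0, 0, 0], "fingers": 1}, {"dp": [30.3, 17, 0], "turn": [0, 0, 0], "fingers": 1}]'

```text
t: 51.67
ee_pos: [0.5003, 0.196, 0.1259]
eef_rot: [0.0, 0.708, 0.707, 0.0]
contact_force: [0.5, 0.7, -0.8]
width: 1.004
finger_force: 0.0
```

play_rows --motion '[{"dp": [30.3, 17, 0], "turn": [0, 0, 0], "fingers": 1}, {"dp": [30.3, 17, 0], "turn": [0, 0, 0], "fingers": 1}, {"dp": [30.3, 17.1, 0], "turn": [0, 0, 0], "fingers": 1}, {"dp": [30.2, 17.1, 0], "turn": [0, 0, 0], "fingers": 1}, {"dp": [0, 0, 0], "turn": [0, 0, 0], "fingers": 1}]'

```text
t: 52.08
ee_pos: [0.5696, 0.3255, 0.1256]
eef_rot: [-0.002, 0.705, 0.709, 0.005]
contact_force: [0.2, 1.3, 0.1]
width: 1.0
finger_force: 0.0
```

play_rows --motion '[{"dp": [0, 0, 20], "turn": [0, 0, 0], "fingers": 1}, {"dp": [0, 0, 20], "turn": [0, 0, 0], "fingers": 1}, {"dp": [0, 0, 20], "turn": [0, 0, 0], "fingers": 1}, {"dp": [0, 0, 0], "turn": [0, 0, 0], "fingers": 1}, {"dp": [0, 0, 0], "turn": [0, 0, 0], "fingers": 1}]'

```text
t: 52.5
ee_pos: [0.5668, 0.3157, 0.0643]
eef_rot: [-0.0, 0.707, 0.707, -0.002]
contact_force: [0.7, 0.3, 0.4]
width: 0.997
finger_force: 0.0
```

play_rows --motion '[{"dp": [0, 0, 0], "turn": [0, 0, 0], "fingers": 1}, {"dp": [0, 0, 0], "turn": [0, 0, 0], "fingers": 1}, {"dp": [0, 0, 0], "turn": [0, 0, 0], "fingers": 1}, {"dp": [0, 0, 0], "turn": [0, 0, 0], "fingers": 1}, {"dp": [0, 0, 0], "turn": [0, 0, 0], "fingers": 1}]'

```text
t: 52.92
ee_pos: [0.5682, 0.3167, 0.0662]
eef_rot: [0.0, 0.707, 0.707, 0.001]
contact_force: [-0.7, -0.5, -0.4]
width: 0.999
finger_force: 0.0
```

```bash
sed -i "s/(.623,.075),'B'/(.6098,.097),'B'/;s/(.6232,.0752)\]/(.6098,.0965)]/" lids.py; python3 lids.py 2>/dev/null; python3 st.py|tail -1
```

```text
{'t': 52.9167, 'ee_pos': [0.5682, 0.3167, 0.0662], 'contact_force': [-0.6974, -0.4604, -0.3507], 'width': 0.9993}
scene
 jar (array([448.5, 102.9,  17.6]), 131, 1.06)
 jar (array([610. ,  96. ,  26.4]), 246, 0.91)
  B top 95.4 (array([609.6,  96.7]), 155, 0.87)
  A top 93.7 (array([448.2, 103.9]), 115, 0.85)
  P1 empty 0.011981163340971856
  P2 top 37.1 (array([567.8, 316. ]), 165, 0.97)
  M1 top 32.5 (array([ 599.4, -300.5]), 111, 1.67)
  M2 top 57.6 (array([ 488.3, -290.5]), 109, 1.69)
side
 jar (array([448.4, 104.6,  17.5]), 156, 0.73)
 jar (array([609. ,  97.8,  26.1]), 73, 0.75)
  B top 93.4 (array([610.2,  98.7]), 78, 0.75)
  A top 92.7 (array([448.4, 105.2]), 152, 0.63)
  P1 empty 0.010459928690012332
  P2 top 36.0 (array([568.1, 317.2]), 185, 0.5)
  M1 top 29.4 (array([ 599.4, -299.2]), 83, 0.82)
  M2 top 55.1 (array([ 489.4, -288.4]), 80, 1.35)
53.17 [567.8 316.5  65.5] [-0.3 -0.5 -0.4] [0.000e+00 7.071e-01 7.071e-01 1.000e-04]
```

play_rows --motion '[{"dp": [0, 0, 20], "turn": [0, 0, 0], "fingers": 1}, {"dp": [0, 0, 20], "turn": [0, 0, 0], "fingers": 1}, {"dp": [0, 0, 12], "turn": [0, 0, 0], "fingers": 1}, {"dp": [0, 0, 6], "turn": [0, 0, 0], "fingers": 1}, {"dp": [0, 0, 0], "turn": [0, 0, 0], "fingers": 1}]'

```text
t: 53.58
ee_pos: [0.5669, 0.3159, 0.0059]
eef_rot: [-0.0, 0.707, 0.707, -0.001]
contact_force: [0.5, -0.4, 0.6]
width: 1.003
finger_force: 0.0
```

play_rows --motion '[{"dp": [0, 0, 0], "turn": [0, 0, 0], "fingers": 1}, {"dp": [0, 0, 0], "turn": [0, 0, 0], "fingers": 1}, {"dp": [0, 0, 0], "turn": [0, 0, 0], "fingers": 1}, {"dp": [0, 0, 0], "turn": [0, 0, 0], "fingers": 1}, {"dp": [0, 0, 0], "turn": [0, 0, 0], "fingers": 1}]'

```text
t: 54.0
ee_pos: [0.5682, 0.3167, 0.0081]
eef_rot: [0.0, 0.707, 0.707, 0.001]
contact_force: [0.2, -0.3, -0.6]
width: 1.001
finger_force: 0.0
```

play_rows --motion '[{"dp": [0, 0, 0], "turn": [0, 0, 0], "fingers": -1}, {"dp": [0, 0, 0], "turn": [0, 0, 0], "fingers": -1}, {"dp": [0, 0, 0], "turn": [0, 0, 0], "fingers": -1}, {"dp": [0, 0, 0], "turn": [0, 0, 0], "fingers": -1}, {"dp": [0, 0, 0], "turn": [0, 0, 0], "fingers": -1}]'

```text
t: 54.42
ee_pos: [0.568, 0.3166, 0.008]
eef_rot: [0.0, 0.707, 0.707, 0.0]
contact_force: [-1.2, -0.7, 5.6]
width: 0.721
finger_force: 43.3
```

play_rows --motion '[{"dp": [0, 0, -20], "turn": [0, 0, 0], "fingers": -1}, {"dp": [0, 0, -34], "turn": [0, 0, 0], "fingers": -1}, {"dp": [0, 0, -34], "turn": [0, 0, 0], "fingers": -1}, {"dp": [0, 0, -34], "turn": [0, 0, 0], "fingers": -1}, {"dp": [0, 0, 0], "turn": [0, 0, 0], "fingers": -1}]'

```text
t: 54.83
ee_pos: [0.5716, 0.3193, 0.1363]
eef_rot: [0.001, 0.707, 0.707, 0.006]
contact_force: [1.4, 0.2, 0.5]
width: 0.721
finger_force: 43.8
```

play_rows --motion '[{"dp": [-36.3, 1.9, 0], "turn": [0, 0, 0], "fingers": -1}, {"dp": [-36.3, 1.9, 0], "turn": [0, 0, 0], "fingers": -1}, {"dp": [-36.3, 1.9, 0], "turn": [0, 0, 0], "fingers": -1}, {"dp": [-36.3, 1.9, 0], "turn": [0, 0, 0], "fingers": -1}, {"dp": [-36.3, 1.9, 0], "turn": [0, 0, 0], "fingers": -1}]'

```text
t: 55.25
ee_pos: [0.5771, 0.1333, 0.1291]
eef_rot: [0.0, 0.707, 0.707, -0.0]
contact_force: [-0.8, -0.3, -0.3]
width: 0.717
finger_force: 43.8
```

play_rows --motion '[{"dp": [-36.3, 1.9, 0], "turn": [0, 0, 0], "fingers": -1}, {"dp": [-36.3, 1.9, 0], "turn": [0, 0, 0], "fingers": -1}, {"dp": [-36.3, 1.9, 0], "turn": [0, 0, 0], "fingers": -1}, {"dp": [-36.3, 1.9, 0], "turn": [0, 0, 0], "fingers": -1}, {"dp": [-36.3, 1.9, 0], "turn": [0, 0, 0], "fingers": -1}]'

```text
t: 55.67
ee_pos: [0.5865, -0.0483, 0.129]
eef_rot: [-0.0, 0.707, 0.707, -0.0]
contact_force: [1.0, -0.1, -1.5]
width: 0.722
finger_force: 43.8
```

play_rows --motion '[{"dp": [-36.3, 1.9, 0], "turn": [0, 0, 0], "fingers": -1}, {"dp": [-36.3, 1.9, 0], "turn": [0, 0, 0], "fingers": -1}, {"dp": [-36.3, 1.9, 0], "turn": [0, 0, 0], "fingers": -1}, {"dp": [-36.3, 1.9, 0], "turn": [0, 0, 0], "fingers": -1}, {"dp": [-36.3, 1.9, 0], "turn": [0, 0, 0], "fingers": -1}]'

```text
t: 56.08
ee_pos: [0.5959, -0.2299, 0.1289]
eef_rot: [-0.0, 0.707, 0.707, -0.0]
contact_force: [0.2, 0.7, -0.7]
width: 0.724
finger_force: 43.8
```

play_rows --motion '[{"dp": [-36.3, 1.9, 0], "turn": [0, 0, 0], "fingers": -1}, {"dp": [-35.7, 1.5, 0], "turn": [0, 0, 0], "fingers": -1}, {"dp": [0, 0, 0], "turn": [0, 0, 0], "fingers": -1}, {"dp": [0, 0, 30], "turn": [0, 0, 0], "fingers": -1}, {"dp": [0, 0, 30], "turn": [0, 0, 0], "fingers": -1}]'

```text
t: 56.5
ee_pos: [0.6012, -0.3015, 0.07]
eef_rot: [0.002, 0.708, 0.706, 0.001]
contact_force: [-0.5, 0.8, -1.0]
width: 0.724
finger_force: 43.8
```

play_rows --motion '[{"dp": [0, 0, 15], "turn": [0, 0, 0], "fingers": -1}, {"dp": [0, 0, 0], "turn": [0, 0, 0], "fingers": -1}, {"dp": [0, 0, 0], "turn": [0, 0, 0], "fingers": -1}, {"dp": [0, 0, 0], "turn": [0, 0, 0], "fingers": -1}, {"dp": [0, 0, 0], "turn": [0, 0, 0], "fingers": -1}]'

```text
t: 56.92
ee_pos: [0.6013, -0.3002, 0.0563]
eef_rot: [0.002, 0.707, 0.707, 0.001]
contact_force: [0.7, -1.1, 0.4]
width: 0.718
finger_force: 43.8
```

play_rows --motion '[{"dp": [0, 0, 0], "turn": [0, 0, 0], "fingers": -1}, {"dp": [0, 0, 0], "turn": [0, 0, 0], "fingers": -1}, {"dp": [0, 0, 0], "turn": [0, 0, 0], "fingers": -1}, {"dp": [0, 0, 0], "turn": [0, 0, 0], "fingers": -1}]'

```text
t: 57.25
ee_pos: [0.5999, -0.3001, 0.0549]
eef_rot: [0.0, 0.707, 0.707, 0.0]
contact_force: [-0.7, -0.1, -1.1]
width: 0.721
finger_force: 43.8
```

Lower 27 mm, release, lift away and check.

play_rows --motion '[{"dp": [0, 0, 14], "turn": [0, 0, 0], "fingers": -1}, {"dp": [0, 0, 11], "turn": [0, 0, 0], "fingers": -1}, {"dp": [0, 0, 2], "turn": [0, 0, 0], "fingers": -1}, {"dp": [0, 0, 0], "turn": [0, 0, 0], "fingers": -1}, {"dp": [0, 0, 0], "turn": [0, 0, 0], "fingers": -1}]'

```text
t: 57.67
ee_pos: [0.5997, -0.3, 0.0265]
eef_rot: [-0.0, 0.707, 0.707, -0.0]
contact_force: [-0.1, -0.9, 1.3]
width: 0.721
finger_force: 45.7
```

play_rows --motion '[{"dp": [0, 0, 0], "turn": [0, 0, 0], "fingers": 1}, {"dp": [0, 0, 0], "turn": [0, 0, 0], "fingers": 1}, {"dp": [0, 0, 0], "turn": [0, 0, 0], "fingers": 1}, {"dp": [0, 0, 0], "turn": [0, 0, 0], "fingers": 1}, {"dp": [0, 0, -20], "turn": [0, 0, 0], "fingers": 1}]'

```text
t: 58.08
ee_pos: [0.5966, -0.2989, 0.0437]
eef_rot: [-0.004, 0.707, 0.707, -0.002]
contact_force: [-0.4, -0.3, -0.4]
width: 1.004
finger_force: 0.0
```

play_rows --motion '[{"dp": [0, 0, -35], "turn": [0, 0, 0], "fingers": 1}, {"dp": [0, 0, -35], "turn": [0, 0, 0], "fingers": 1}, {"dp": [0, 0, -35], "turn": [0, 0, 0], "fingers": 1}, {"dp": [0, 0, -35], "turn": [0, 0, 0], "fingers": 1}, {"dp": [30, 0, 0], "turn": [0, 0, 0], "fingers": 1}]'

```text
t: 58.5
ee_pos: [0.6029, -0.2794, 0.1947]
eef_rot: [0.008, 0.711, 0.703, 0.001]
contact_force: [0.6, -1.1, 1.2]
width: 0.999
finger_force: 0.0
```

play_rows --motion '[{"dp": [30, 0, 0], "turn": [0, 0, 0], "fingers": 1}, {"dp": [30, 0, 0], "turn": [0, 0, 0], "fingers": 1}, {"dp": [30, 0, 0], "turn": [0, 0, 0], "fingers": 1}, {"dp": [0, 0, 0], "turn": [0, 0, 0], "fingers": 1}, {"dp": [0, 0, 0], "turn": [0, 0, 0], "fingers": 1}]'

```text
t: 58.92
ee_pos: [0.6, -0.1769, 0.1877]
eef_rot: [-0.0, 0.705, 0.709, 0.001]
contact_force: [0.1, -1.3, 0.3]
width: 1.004
finger_force: 0.0
```

```bash
python3 lids.py 2>/dev/null; python3 - <<'E'
from h import *
im,_,_=snap('scene');im2,_,_=snap('side')
cv2.imwrite('pics/end.png',cv2.resize(np.vstack([im[130:300,50:430],im2[110:300,130:510]]),None,fx=1.6,fy=1.6)[:,:,::-1])
E
```

```text
{'t': 58.9167, 'ee_pos': [0.6, -0.1769, 0.1877], 'contact_force': [0.1371, -1.2878, 0.2546], 'width': 1.0043}
scene
 jar (array([448.2, 102.7,  18. ]), 131, 1.25)
 jar (array([609.4,  95.9,  26.9]), 246, 0.95)
  B top 95.0 (array([609.1,  97.2]), 142, 0.92)
  A top 94.0 (array([448.4, 104.1]), 119, 1.01)
  P1 empty 0.01130535813340372
  P2 empty 0.011611943255959711
  M1 top 57.5 (array([ 598.9, -300.5]), 101, 1.33)
  M2 top 57.9 (array([ 488.6, -290. ]), 97, 1.63)
side
 jar (array([448.7, 104.8,  17.3]), 149, 0.82)
 jar (array([609.5,  97.5,  26.6]), 262, 0.55)
  B top 93.7 (array([609.9,  98. ]), 148, 0.69)
  A top 92.8 (array([448.5, 105.2]), 154, 0.52)
  P1 empty 0.010442112633625156
  P2 empty 0.010305377366737157
  M1 top 55.2 (array([ 599.7, -298.8]), 84, 1.02)
  M2 top 55.5 (array([ 489. , -288.4]), 82, 0.99)
```

View pics/end.png

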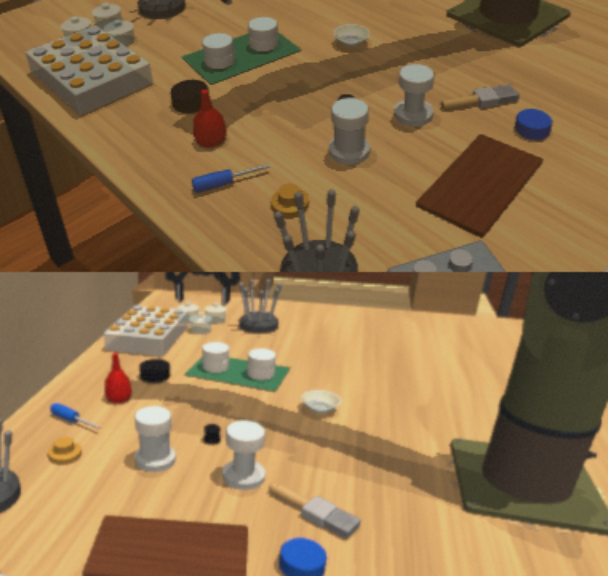

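Both jars are closed, at crop (350,130) and (415,95). Two stacks of two lids stand flat on the mat at (218,50) and (263,35), the board is empty, and no bystander has moved.

```bash
python3 -c "
from station import manip
print(manip.job_done())"
```

```text
the job is handed in; nothing more can be done
None
```

I handed the job in at about 59 s of simulated time: both jars on the bench carry their own lids fully home (lid tops measured at about 94 mm), and the other four lids lie flat on the mat in two stacks of two; no verdict came back.

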